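# Make up the taper sleeve and lathe centre and seat them in the taper socket

## Task

Stand the steel reducing sleeve that lies on its side upright on its small end on the bench top and let go of it, then lift the lathe centre out of its wooden rest and nest it, point up, fully home in the standing sleeve. Then take the sleeve by its collar and carry the two together into the fixed taper socket, lowering them gently until the collar sits flush on the socket's rim with the centre still home in the sleeve. Do not push the tools lying about from their places.

Things in the scene. Friction and masses are not known exactly. Their poses are not given: they have to be found in the camera images.
- sleeve: Loose steel reducing sleeve, 0.2-0.4 kg, 80 mm long, open at both ends. Origin: centre of its small end; z along its axis to the big end. Outer cone 32 mm diameter at z=0 to 46 mm at z=58 mm; then an eight-sided collar to z=80 mm. Tapered bore, 40 mm diameter at the big end, 20 mm at the small. Starts lying on its side, small end away from the robot, axis 12 degrees off level, collar end higher
- sleeve_mouth (a point): centre of the sleeve's big end, on its axis at z = 80 mm, in the plane of the collar's flat top face. Stood on its small end on the bench, the sleeve stays up by itself with this point 80 mm up
- sleeve_shoulder (a point): on the sleeve's axis at z = 58 mm, in the plane of the collar's lower face, which rests on the socket's rim when home. The collar, z = 58 to 80 mm, is 56 mm across its flats (60 across corners), one flat facing the sleeve's +x and one every 45 degrees round
- centre: Loose steel lathe centre, 0.1-0.25 kg, 89 mm long, starts upright in the rest, flange on its rim. Origin: middle of the shank's small lower end; z up its axis to the point. Shank: cone 22 mm diameter at z=0 to 37 mm at z=60 mm; flange 49 mm diameter, z=60 to 65 mm; round head 24 mm diameter, z=65 to 83 mm; blunt cone to z=89 mm
- centre_seat (a point): on the centre's axis at z = 60 mm, in the plane of the flange's lower face; meets sleeve_mouth when fully home, the flange then lying on the collar's top face with 1.3 mm of play round the shank
- centre_grip (a point): on the centre's axis at z = 78 mm, within the round head: a place to grip
- rest: Fixed square wooden block that holds the centre, 70 by 70 mm and 62 mm high, with a 42 mm square hole straight through. Origin: centre of its underside on the bench, z up; its sides face x and y
- socket: Fixed dark steel taper socket: round bolted flange 84 mm across, 8 mm thick, carrying a conical cup that widens upward to a rim of 58 mm outside diameter, 73 mm above the bench. Tapered bore 49 mm diameter at the rim to 33 mm, 65 mm deep; 1.3 mm of play round the sleeve's cone when its collar rests on the rim. Origin: centre of the underside, z up
- socket_mouth (a point): centre of the socket's rim, 73 mm above the bench; meets sleeve_shoulder when the sleeve is fully home
- bolt_a: bystander: hex bolt with nut, 57x83x18 mm; origin at the centre of its underside; leave it where it is
- offcut_0: bystander: dark wood offcut, 40x53x30 mm; origin at the centre of its underside; leave it where it is
- adjustable_wrench: bystander: adjustable wrench lying flat, fast to the bench, 172x110x11 mm; origin at the centre of its underside; leave it where it is
- pliers: bystander: pliers with red handles, fast to the bench, 118x177x12 mm; origin at the centre of its underside; leave it where it is
- tape_measure: bystander: yellow tape measure, 77x83x35 mm; origin at the centre of its underside; leave it where it is
- torpedo_level: bystander: red torpedo level standing on its edge, 225x28x38 mm; origin at the centre of its underside; leave it where it is
- offcut_1: bystander: pale wood offcut, 58x61x19 mm; origin at the centre of its underside; leave it where it is
There are look-alikes about, which are no part of the job. What is shaped like the centre but blue is not meant.

How it is judged:
By the outcome, as a careful person would: the job done as asked, in the order asked, and still so for the second after the job is handed in, with the robot touching nothing.
It also fails if it takes over 72 s, if anything falls off the work surface, if the arm or the gripper's body presses on something with over 40 N, if the wrist force passes 120 N, or if a joint passes its speed limit or range.

## Robot

A 7-joint arm with a two-finger parallel gripper is mounted at the origin on a cart in front of the work surface, level with it; the furniture and walls round the work are solid. World frame = base frame: x ahead of the robot, y to its left, z up, the work surface at z = 0. Lengths are in mm, angles in rad, forces in N, time in s.
With the tool pointing down it reaches from about 400 to 925 mm from the base axis. Payload 5.6 kg.
Tool frame: the origin (TCP) lies on the centre line of the jaws, within the pads' length; the fingertips stand 25 mm ahead of it and the grasp point (between the pads) lies 6 mm ahead of it; z points along the fingers, y is the line along which they close (so a half turn about z gives the same grasp; the last joint's range is limited). The gripper opens to 85 mm and grips with 20 to 120 N. Pads are 22 mm wide; open, the fingers measure 114 mm over their backs; the gripper's body (76 mm by 85 mm) begins 54 mm behind the grasp point. The pads swing forward as they close: fully open they stand 13 mm farther back than shut.
Start: joints at [1.118, 0.468, -0.012, 1.603, 0.006, 1.071, -0.056], TCP at [258.938, -596.203, 256.29] pointing down, gripper open.
Joint ranges: [-2.53, 2.53], [-0.31, 2.02], [-1.57, 1.55], [0.28, 2.44], [-1.29, 4.43], [0.15, 1.84], [-2.92, 2.92]. Speed limits (rad/s): [2.57, 2.57, 3.14, 3.14, 3.14, 3.14, 3.14].

## Interface

Orientations are given as a unit quaternion [w, x, y, z].
In Python, from station import env gives the robot as it stands. The module is installed in compiled form; this text tells all that it offers.
- The arm moves only by the tool carry_out, never from a script. Its argument "increments" is a list of rows, each a list of 3 entries, a list of its own where there are three numbers: the closure, from 0 (fully open) to 1 (shut), then the shift along the world's x, y, z in cm, then the turn, a rotation vector about the world's x, y, z in rad. A call has exactly 10 rows; each row is the pose to reach, as a shift and turn from the pose commanded when the call began; what a row does not reach only later rows make up. A row lasts 1/8 s, in which the tool goes at most 62.5 mm and 10.7 degrees, less where a joint would pass 70% of its speed; a pose out of reach is approached as far as the arm can. A call with a gripper value outside its range is refused whole. The fingers move at their own pace and stop on an object; "grip_force" is the grip in N (left out, the last holds). Time passes only in rows, so rows that repeat a pose let the fingers close, or fill a call up. It gives the time, the measured TCP pose, the force, the opening and the grip force at its end, in the units of the state.
- env.sense(): the state, without advancing time (a new reading comes with each control period).
- env.grab_frame(name): name is "scene" or "side" or "wrist"; returns a dict with "frame" (400x640x3 uint8, red, green, blue), "fx", "fy", "cx", "cy" (pixels), "distortion" ([k1, k2, p1, p2, k3] as OpenCV has them; the pictures are not rectified), "T" (4x4, takes a point from camera to world coordinates); the wrist camera has in their place "tool_from_camera" (4x4, takes a point from camera to tool coordinates, whose origin is the TCP and whose axes are the flange's). Camera axes: x right, y down, z forward; pixel columns grow to the right and rows downward; lengths in mm; the calibration is good to about 2 mm. A picture is of the moment at which its call begins: read the wrist's pose just before it. There is no depth.
- env.finish_job(): hands the job in; it is judged then, once.
The state is a dict: "clock": time; "joints": joint angles; "joint_vel": joint speeds; "joint_torque": joint torques, N m; "eef_pos": TCP position; "eef_rot": TCP orientation; "contact_force": force on the tool from outside, world axes, zero at the start; "ft_torque": the same for the moment, N m; "grip_width": finger opening in mm; "gripper_force": force on a finger pad.
Only numpy, scipy, OpenCV 4.12 (cv2) and the standard library are available. Lean on these libraries where they do the work, as an engineer would, in place of code of your own. Each camera call takes 0.05 s, during which the arm holds its last target. There are 200 camera calls.

## Working session

There is one attempt and no reset: what is moved stays moved. The work goes in short steps, Python scripts to look and compute and a tool call to move; the robot and the scene stay as the last step left them, time stands still between calls to the robot, and variables do not carry over. Pictures are saved under pics/ and viewed, at most 10 in all, crops included, and the job is handed in when it is done.

Besides the shell and the picture viewer there is one more tool, called after "Emit:" as name(argument=value, ...), one argument or row to a line, values as JSON. carry_out: Moves the arm, as the interface text tells. Its arguments: {"type":"object","properties":{"increments":{"type":"array","items":{"type":"array"}},"grip_force":{"type":"number"}},"required":["increments"]}

```bash
mkdir -p pics
cat > h.py <<'E'
import numpy as np, cv2
from station import env
from scipy.spatial.transform import Rotation as R
def grab(name,fn=None):
    s=env.sense(); f=env.grab_frame(name)
    if 'T' not in f or name=='wrist':
        T=np.eye(4); q=s['eef_rot']; T[:3,:3]=R.from_quat([q[1],q[2],q[3],q[0]]).as_matrix(); T[:3,3]=s['eef_pos']
        f['T']=T@np.array(f['tool_from_camera'])
    f['T']=np.array(f['T'])
    if fn: cv2.imwrite('pics/'+fn,f['frame'][:,:,::-1])
    return f
def K(f): return np.array([[f['fx'],0,f['cx']],[0,f['fy'],f['cy']],[0,0,1.]]),np.array(f['distortion'],float)
def ray(f,uv):
    k,d=K(f); p=cv2.undistortPoints(np.array([[uv]],float),k,d)[0,0]
    v=f['T'][:3,:3]@[p[0],p[1],1]; return f['T'][:3,3],v/np.linalg.norm(v)
def onz(f,uv,z):
    o,v=ray(f,uv); return o+v*(z-o[2])/v[2]
def proj(f,P):
    k,d=K(f); Ti=np.linalg.inv(f['T']); return cv2.projectPoints(np.atleast_2d(np.array(P,float)),cv2.Rodrigues(Ti[:3,:3])[0],Ti[:3,3],k,d)[0][:,0]
E
python3 - <<'E'
from h import *
np.set_printoptions(precision=3,suppress=True)
import pickle
for n in('scene','side'):
    f=grab(n,n+'0.png'); pickle.dump(f,open(n+'.pkl','wb')); print(n,f['T'],f['fx'],f['cx'],f['cy'],f['distortion'])
f=grab('wrist','w0.png');print(f['tool_from_camera'],f['fx'])
print(env.sense())
a=cv2.imread('pics/scene0.png');b=cv2.imread('pics/side0.png')
E
```

```text
scene [[ -0.822  -0.422   0.382  84.236]
 [ -0.569   0.609  -0.553 712.266]
 [  0.001  -0.672  -0.74  948.276]
 [  0.      0.      0.      1.   ]] 425.9138569570334 316.96507977562464 199.49892912763306 [0.012 0.    0.    0.    0.   ]
side [[   0.978   -0.124    0.165  360.63 ]
 [  -0.206   -0.651    0.731 -815.236]
 [   0.017   -0.749   -0.662  850.706]
 [   0.       0.       0.       1.   ]] 462.3580114173511 319.22418112057426 198.93478548081106 [-0.083  0.     0.     0.     0.   ]
[[  -0.      -0.955   -0.295   76.558]
 [   1.       0.      -0.001   -0.092]
 [   0.001   -0.295    0.955 -116.367]
 [   0.       0.       0.       1.   ]] 295.2929598629315
{'clock': 0.15, 'joints': array([ 1.118,  0.468, -0.012,  1.603,  0.006,  1.071, -0.056]), 'joint_vel': array([ 0.   , -0.001,  0.001, -0.004, -0.001, -0.   ,  0.001]), 'joint_torque': array([  0.001, -53.279,   0.022, -25.156,   0.012,   0.005,  -0.   ]), 'eef_pos': array([ 258.756, -595.841,  255.527]), 'eef_rot': array([-0.001,  0.979,  0.203, -0.   ]), 'contact_force': array([ 0.52 ,  0.033, -0.084]), 'ft_torque': array([ 0.002,  0.01 , -0.033]), 'gripper_force': 0.0, 'grip_width': 85.65037295839362}
```

View pics/scene0.png

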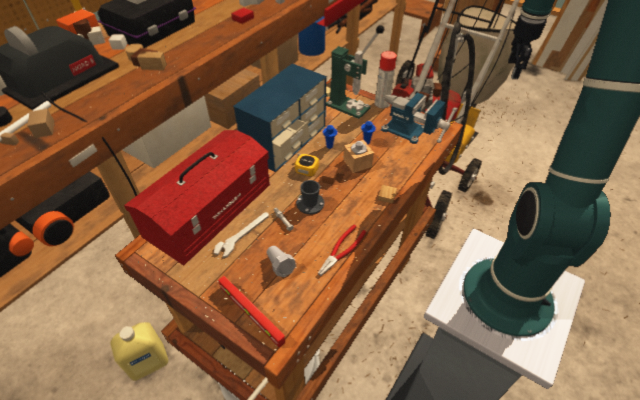

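View pics/side0.png

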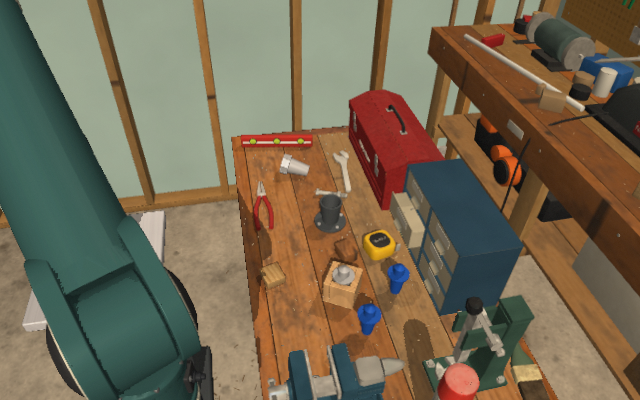

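Scene camera: the sleeve is at (280,262), the socket at (311,197) and the rest holding a grey centre at (358,152). Two blue look-alikes are at (330,135) and (368,130). The side camera shows the sleeve at (294,165), socket (329,213), grey centre (343,272) and blue ones at (398,278) and (369,318). The grey one standing in the wooden block fits the description. I'll confirm with an enlarged crop.

Run:
```python
import cv2,numpy as np
a=cv2.imread('pics/scene0.png');b=cv2.imread('pics/side0.png')
c=lambda im,x,y,w,h,W,H:cv2.resize(im[y:y+h,x:x+w],(W,H),interpolation=cv2.INTER_CUBIC)
top=np.hstack([c(a,250,230,80,60,400,300),c(a,290,120,100,75,400,300)])
bot=np.hstack([c(b,265,140,80,60,400,300),c(b,310,230,100,75,400,300)])
cv2.imwrite('pics/crop1.png',np.vstack([top,bot]))
t=np.hstack([c(a,285,165,60,60,400,400),c(b,300,180,60,60,400,400)])
cv2.imwrite('pics/crop2.png',t)
```

```text
(no output)
```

View pics/crop1.png

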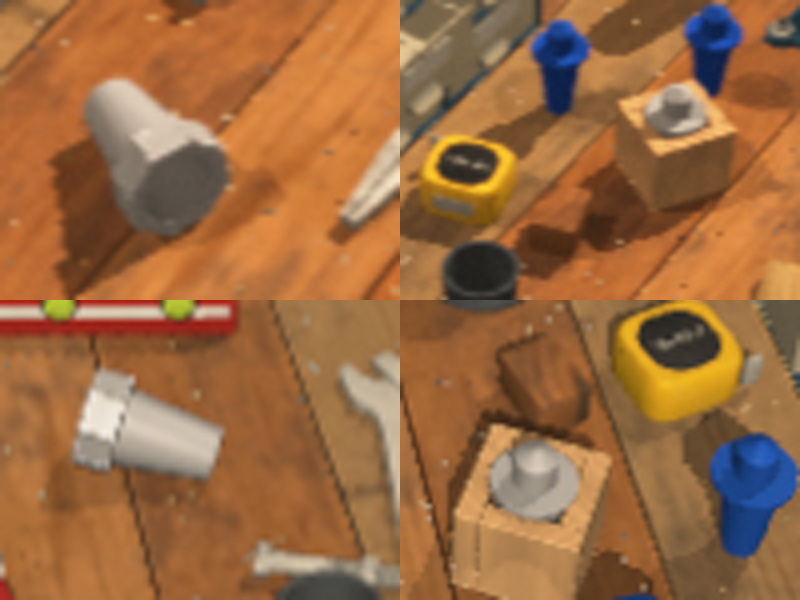

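View pics/crop2.png

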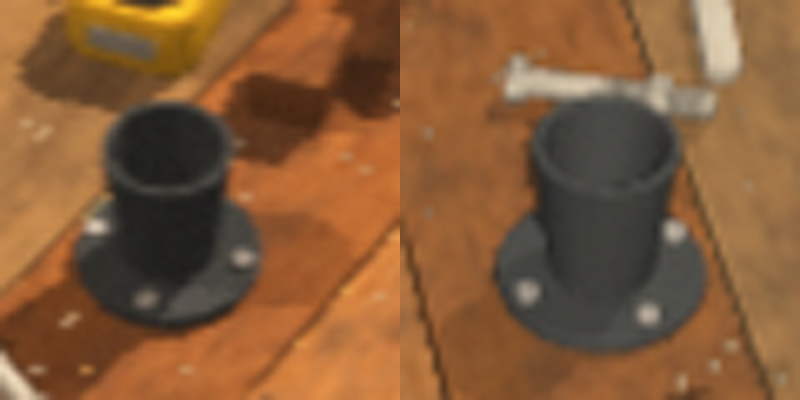

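The crops confirm it: the grey centre, flange on the block's rim, is the one meant, and both blue ones stand outside any rest. The sleeve's mouth faces the robot. Next I'll fit the poses by silhouette in both views.

```bash
cat > fit.py <<'E'
from h import *
from scipy.optimize import minimize
def ring(z,d,n=24,ph=0):
    t=np.arange(n)*2*np.pi/n+ph; return np.c_[d/2*np.cos(t),d/2*np.sin(t),np.full(n,z)]
oc=lambda z:ring(z,56/np.cos(np.pi/8),8,np.pi/8)
SLEEVE=[np.r_[ring(0,32),ring(58,46)],np.r_[oc(58),oc(80)]]
CEN=[np.r_[ring(60,49),ring(65,49)],np.r_[ring(65,24),ring(83,24),ring(89,4)]]
CUP=[np.r_[ring(73,58),ring(30,50)]]
S=8
def mask(f,parts,M,roi):
    x,y,w,h=roi; m=np.zeros((h*S,w*S),np.uint8)
    for p in parts:
        uv=(proj(f,p@M[:3,:3].T+M[:3,3])-[x,y]+.5)*S
        cv2.fillConvexPoly(m,cv2.convexHull(uv.astype(np.float32)).astype(np.int32),255)
    return m>0
def seg(f,roi,fn):
    x,y,w,h=roi; im=cv2.resize(f['frame'][y:y+h,x:x+w],None,fx=S,fy=S,interpolation=cv2.INTER_LINEAR)
    return fn(im.astype(float))
def fit(views,parts,pose,x0,step):
    # views: (f,roi,segmask)
    def c(x): return sum((mask(f,parts,pose(x),r)^s).sum()/s.sum() for f,r,s in views)
    x0=np.array(x0,float); sim=np.vstack([x0]+[x0+np.eye(len(x0))[i]*step[i] for i in range(len(x0))])
    r=minimize(c,x0,method='Nelder-Mead',options=dict(initial_simplex=sim,xatol=.05,fatol=1e-5)); return r.x,r.fun
def up(x):
    M=np.eye(4); M[:2,3]=x[:2]; return M
T12=np.deg2rad(12)
def lie(x): # x,y of small-end origin, yaw of d' = small->big horizontal direction
    M=np.eye(4); a=x[2]; ax=np.array([np.cos(a)*np.cos(T12),np.sin(a)*np.cos(T12),np.sin(T12)])
    ex=np.array([np.cos(a)*np.sin(T12),np.sin(a)*np.sin(T12),-np.cos(T12)]); M[:3,0]=ex; M[:3,2]=ax; M[:3,1]=np.cross(ax,ex)
    M[:3,3]=[x[0],x[1],16*np.cos(T12)]; return M
grey=lambda im:(im.max(2)-im.min(2)<0.22*im.max(2))&(im.max(2)>60)
dark=lambda im:im.max(2)<75
E
python3 - <<'E'
from fit import *; import pickle
np.set_printoptions(precision=3,suppress=True)
A=pickle.load(open('scene.pkl','rb'));B=pickle.load(open('side.pkl','rb'))
sm=onz(A,(272,249.4),15);bg=onz(A,(286.4,267.6),32);print('tri scene',sm,bg)
print('side',onz(B,(307.8,171),15),onz(B,(282.6,163.6),32))
yaw=np.arctan2(*(bg-sm)[1::-1])
v=[(A,r,seg(A,r,grey)) for r in [(260,240,42,42)]]+[(B,r,seg(B,r,grey)) for r in [(275,147,38,33)]]
for vv in (v,v[:1],v[1:]): print('sleeve',fit(vv,SLEEVE,lie,[sm[0],sm[1],yaw],[5,5,.1]))
c0=onz(A,(361,144),73)
w=[(A,r,seg(A,r,grey)) for r in [(349,137,22,20)]]+[(B,r,seg(B,r,grey)) for r in [(330,260,26,26)]]
for vv in (w,w[:1],w[1:]): print('centre',fit(vv,CEN,up,c0[:2],[5,5]))
s0=onz(A,(310,187),73); print(s0, onz(B,(330.5,200.5),73))
vis=[]
for (f,r,s),P,M in zip(v+w,[SLEEVE]*2+[CEN]*2,[None]*4): vis.append(cv2.resize(s.astype(np.uint8)*255,(200,200)))
cv2.imwrite('pics/seg.png',np.hstack(vis))
E
```

```text
tri scene [561.582 231.771  15.   ] [487.537 263.77   32.   ]
side [561.745 233.496  15.   ] [491.859 260.211  32.   ]
sleeve (array([562.257, 235.607,   2.792]), np.float64(0.3989984437293085))
sleeve (array([563.663, 230.317,   2.707]), np.float64(0.2636704370524061))
sleeve (array([563.183, 238.363,   2.801]), np.float64(0.11765189509167147))
centre (array([ 557.882, -201.223]), np.float64(0.660479562231162))
centre (array([ 557.893, -205.103]), np.float64(0.5032314923619271))
centre (array([ 557.625, -200.535]), np.float64(0.14953223250345074))
[579.096  30.17   73.   ] [581.554  31.312  73.   ]
```

Emit:
carry_out(
  increments=[
    [0, [3, 6, 5], [0, 0, -0.04]],
    [0, [6, 12, 9], [0, 0, -0.08]],
    [0, [10, 18, 10], [0, 0, -0.12]],
    [0, [14, 24, 10], [0, 0, -0.16]],
    [0, [18, 30, 10], [0, 0, -0.2]],
    [0, [20, 36, 10], [0, 0, -0.26]],
    [0, [22, 42, 10], [0, 0, -0.32]],
    [0, [23, 48, 10], [0, 0, -0.38]],
    [0, [24, 54, 10], [0, 0, -0.44]],
    [0, [24, 60, 10], [0, 0, -0.5]],
  ],
  grip_force=40,
)

```text
clock: 1.4
eef_pos: [493.1, -49.1, 356.1]
eef_rot: [-0.0, 0.999, -0.046, 0.0]
contact_force: [1.0, 0.4, -0.7]
grip_width: 85.6
gripper_force: 0.0
```

Run:
```python
from h import *
np.set_printoptions(precision=4,suppress=True)
s=env.sense();print(s['clock'],s['joints'],s['eef_pos'],s['eef_rot'])
```

```text
1.4 [ 0.3383  0.1325 -0.336   1.8313  0.047   1.1854 -1.6758] [493.1203 -49.0966 356.1261] [-0.      0.9989 -0.0462  0.0001]
```

```bash
cat > arm.py <<'E'
from h import *
from scipy.optimize import least_squares
import itertools
J=[[1.118,.468,-.012,1.603,.006,1.071,-.056],[.3383,.1325,-.336,1.8313,.047,1.1854,-1.6758]]
P=[[258.756,-595.841,255.527],[493.12,-49.097,356.126]]
Q=[[-.001,.979,.203,0],[0,.9989,-.0462,.0001]]
RQ=lambda q:R.from_quat([q[1],q[2],q[3],q[0]])
def fk(j,p,s):
    th,h,L1,a1,L2,a2,Lt,t7=p
    M=R.from_euler('z',th+s[0]*j[0]); x=np.array([0,0,h])
    M=M*R.from_euler('y',s[1]*j[1])*R.from_euler('z',s[2]*j[2])
    x=x+M.apply([a1,0,L1]); M=M*R.from_euler('y',s[3]*j[3]); x=x+M.apply([-a1,0,L2]); M=M*R.from_euler('z',s[4]*j[4])*R.from_euler('y',s[5]*j[5])
    M=M*R.from_euler('z',s[6]*j[6]+t7); x=x+M.apply([0,0,Lt])+ (M*R.from_euler('z',-s[6]*j[6]-t7)).apply([a2,0,0]); return x,M
def res(p,s,J=J,P=P,Q=Q):
    r=[]
    for j,x,q in zip(J,P,Q):
        y,M=fk(j,p,s); r+=list((y-x)/1000)+list((RQ(q).inv()*M).as_rotvec())
    return r
def lim(): return np.array([[-2.53,2.53],[-.31,2.02],[-1.57,1.55],[.28,2.44],[-1.29,4.43],[.15,1.84],[-2.92,2.92]]).T
E
python3 - <<'E'
from arm import *
np.set_printoptions(precision=3,suppress=True)
out=[]
for s in itertools.product([1,-1],repeat=4):
    S=[s[0],1,s[1],1,s[2],1,s[3]]
    for th in(0,1.57,3.14,-1.57):
      for t7 in (0,1.57,3.14,-1.57):
        r=least_squares(res,[th,300,400,0,400,0,250,t7],args=(S,),x_scale=[1,300,400,50,400,50,250,1]); out.append((r.cost,S,r.x))
out.sort(key=lambda o:o[0])
for o in out[:6]: print(o)
E
```

```text
(np.float64(1.7833137560256942e-06), [-1, 1, -1, 1, -1, 1, -1], array([    -0.048, -10610.392,    433.662,    195.472,   -150.275,
         -313.817, -10323.585,      1.523]))
(np.float64(1.7833154406688139e-06), [-1, 1, -1, 1, -1, 1, -1], array([    -0.048, -10555.702,    433.842,    195.244,   -149.624,
         -313.496, -10269.144,      1.523]))
(np.float64(1.783339119385534e-06), [-1, 1, -1, 1, -1, 1, -1], array([   -0.049, -9775.293,   436.405,   192.001,  -140.332,  -308.926,
       -9492.285,     1.523]))
(np.float64(1.7834010086162559e-06), [-1, 1, -1, 1, -1, 1, -1], array([   -0.049, -7743.857,   443.078,   183.557,  -116.149,  -297.031,
       -7470.086,    -4.761]))
(np.float64(1.7834102103121074e-06), [-1, 1, -1, 1, -1, 1, -1], array([   -0.049, -7443.017,   444.067,   182.307,  -112.568,  -295.269,
       -7170.614,     1.522]))
(np.float64(1.7834218082549957e-06), [-1, 1, -1, 1, -1, 1, -1], array([   -0.049, -7062.39 ,   445.317,   180.725,  -108.036,  -293.04 ,
       -6791.718,    -4.761]))
```

Emit:
carry_out(
  increments=[
    [0, [-0.5, 5, 0], [0, 0, -0.05]],
    [0, [-1, 10, 0], [0, 0, -0.1]],
    [0, [-2, 16, 0], [-0.04, -0.17, -0.1]],
    [0, [-3, 22, -1], [-0.08, -0.34, -0.15]],
    [0, [-5, 27, -1], [-0.12, -0.51, -0.2]],
    [0, [-7, 31, -2], [-0.16, -0.68, -0.23]],
    [0, [-9, 34, -2], [-0.2, -0.85, -0.26]],
    [0, [-9, 34, -2], [-0.2, -0.85, -0.26]],
    [0, [-9, 34, -2], [-0.2, -0.85, -0.26]],
    [0, [-9, 34, -2], [-0.2, -0.85, -0.26]],
  ],
)

```text
clock: 2.65
eef_pos: [436.7, 248.6, 388.4]
eef_rot: [0.068, 0.919, -0.14, 0.363]
contact_force: [-0.1, 0.0, -0.2]
grip_width: 85.3
gripper_force: 0.0
```

Run:
```python
from arm import *
np.set_printoptions(precision=4,suppress=True)
s=env.sense();print(s['clock'],s['joints'],s['eef_pos'],s['eef_rot'])
print(RQ(s['eef_rot']).as_matrix())
import json
J.append(s['joints'].tolist());P.append(s['eef_pos'].tolist());Q.append(s['eef_rot'].tolist())
S=[-1,1,-1,1,-1,1,-1]
best=min((least_squares(res,[-.05,h,400,a,400,b,250,1.52],args=(S,J,P,Q),x_scale=[1,300,400,50,400,50,250,1]) for h in(150,350) for a in (0,60) for b in (0,80)),key=lambda r:r.cost)
print(best.cost,best.x,best.fun*1000)
json.dump(dict(p=best.x.tolist(),J=J,P=P,Q=Q),open('arm.json','w'))
```

```text
2.65 [ 0.8925 -0.3078 -1.5696  2.0459  0.5046  0.7655 -2.9224] [436.721  248.5754 388.4074] [ 0.0676  0.9185 -0.1401  0.3634]
[[ 0.6966 -0.3064  0.6487]
 [-0.2082 -0.9516 -0.2259]
 [ 0.6866  0.0223 -0.7267]]
0.00048300101146015823 [ -0.0313 256.2241 573.2415  -5.5455 469.2249  10.8836 284.6127   1.5428] [ 12.8364   3.4041   0.2988  -1.5848  -0.2663   1.8983  -6.1789  14.3004
   2.9123   0.0194  -0.0938   3.2916   2.7811   3.684   -3.2111 -21.4897
  -0.999   -5.1899]
```

```bash
cat >> arm.py <<'E'
import json
S=[-1,1,-1,1,-1,1,-1]
def ik(x,Rm,p,seeds):
    lo,hi=lim()+np.array([[.06],[-.06]]); best=None
    for j0 in seeds:
        def g(j):
            y,M=fk(j,p,S); return np.r_[(y-x)/100,(R.from_matrix(Rm).inv()*M).as_rotvec()*2,.002*(j-(lo+hi)/2)]
        r=least_squares(g,np.clip(j0,lo+.01,hi-.01),bounds=(lo,hi),max_nfev=80)
        e=np.linalg.norm(r.fun[:6])
        if best is None or e+.02*np.abs(r.x-seeds[0]).max()<best[2]: best=(r.x,e,e+.02*np.abs(r.x-seeds[0]).max())
    return best
def toolR(az,al,cam):  # tool z = az-direction pitched al below level; cam=+1 camera side up/forward, -1 the half-turn
    d=np.array([np.cos(az),np.sin(az),0]);u=np.array([0,0,1.])
    z=d*np.cos(al)-u*np.sin(al); x=cam*(d*np.sin(al)+u*np.cos(al)); return np.c_[x,np.cross(z,x),z]
E
python3 - <<'E'
from arm import *; import pickle
np.set_printoptions(precision=2,suppress=True)
D=json.load(open('arm.json'));p=D['p']
rng=np.random.default_rng(0);lo,hi=lim()
C=np.array([499,258,30.]);az=-.37
for cam in(-1,1):
  for al in(40,50,60,70):
    Rm=toolR(az,np.deg2rad(al),cam); x=C-6*Rm[:,2]
    seeds=[D['J'][2],D['J'][1]]+[rng.uniform(lo,hi) for _ in range(5)]
    b=ik(x,Rm,p,seeds); print('grasp',cam,al,b[1].round(3),b[0])
    fin=np.deg2rad(al+78) 
    o=[]
    for ra in np.arange(0,360,45):
        Rf=toolR(np.deg2rad(ra),fin,cam); b2=ik(np.array([510,230,72.])-6*Rf[:,2],Rf,p,[b[0],D['J'][1],rng.uniform(lo,hi)])
        if b2[1]<.05:o.append((int(ra),np.abs(b2[0]-b[0]).max().round(2)))
    print('   final az ok',o)
A=pickle.load(open('scene.pkl','rb'))
for n,uv in dict(pliers_tip=(321,273),pl_end1=(352,228),pl_end2=(362,236),wr1=(217,247),wr2=(268,214),bolt=(277,210),bolt2=(291,228),lev1=(222,281),lev2=(281,341),offc=(387,195)).items(): print(n,onz(A,uv,8)[:2])
E
```

```text
grasp -1 40 0.0 [-0.57  0.81 -0.43  2.25  1.81  1.13 -1.35]
   final az ok [(0, np.float64(2.06)), (45, np.float64(2.66)), (90, np.float64(3.24)), (135, np.float64(2.06)), (180, np.float64(2.56)), (225, np.float64(1.37)), (270, np.float64(1.38)), (315, np.float64(1.39))]
grasp -1 50 0.0 [-0.59  0.71 -0.31  2.22  1.7   0.83 -1.2 ]
   final az ok [(0, np.float64(1.88)), (45, np.float64(2.51)), (90, np.float64(3.09)), (135, np.float64(2.04)), (180, np.float64(2.49)), (225, np.float64(1.56)), (270, np.float64(1.22)), (315, np.float64(1.34))]
grasp -1 60 0.0 [-0.38  0.69 -0.5   2.18  1.55  0.76 -0.94]
   final az ok [(0, np.float64(1.71)), (45, np.float64(2.21)), (90, np.float64(2.73)), (135, np.float64(1.94)), (270, np.float64(1.12)), (315, np.float64(1.27))]
grasp -1 70 0.0 [ 0.03  0.87 -0.99  2.12  1.47  1.   -0.72]
   final az ok [(0, np.float64(1.53)), (45, np.float64(2.3)), (90, np.float64(2.42)), (135, np.float64(2.27)), (270, np.float64(0.9)), (315, np.float64(1.26))]
grasp 1 40 0.0 [-1.7   1.22  1.18  2.26  4.22  0.21 -0.98]
   final az ok [(0, np.float64(4.32)), (45, np.float64(
[... 391 characters left out ...]
t64(1.28)), (315, np.float64(1.21))]
grasp 1 60 0.0 [-0.24  0.75 -0.69  2.18  1.59  0.9   2.2 ]
   final az ok [(0, np.float64(4.06)), (45, np.float64(3.67)), (90, np.float64(3.4)), (135, np.float64(3.39)), (270, np.float64(1.02)), (315, np.float64(4.37))]
grasp 1 70 0.0 [-1.07  0.67  0.55  2.11 -0.16  0.25 -2.44]
   final az ok [(0, np.float64(1.47)), (45, np.float64(1.49)), (90, np.float64(1.24)), (135, np.float64(1.42)), (270, np.float64(1.36)), (315, np.float64(1.11))]
pliers_tip [414.83 214.29]
pl_end1 [426.43  42.73]
pl_end2 [388.96  51.03]
wr1 [692.37 306.58]
wr2 [653.02 137.09]
bolt [641.13 110.26]
bolt2 [567.33 140.4 ]
lev1 [608.03 376.81]
lev2 [387.78 416.3 ]
offc [ 406.07 -125.27]
```

```bash
cat > rv.py <<'E'
from arm import *
def rows(q0,Rs):
    return [np.round((R.from_matrix(Rm)*RQ(q0).inv()).as_rotvec(),3).tolist() for Rm in Rs]
E
python3 - <<'E'
from rv import *
q=env.sense()['eef_rot']
az=-.37
def ori(yaw,beta):
    x=np.array([np.cos(yaw),np.sin(yaw),0]);z=np.array([0,0,-1.])
    V=np.c_[x,np.cross(z,x),z]; ax=-np.array([-np.sin(az),np.cos(az),0]); return R.from_rotvec(ax*beta).as_matrix()@V
t=np.linspace(.1,1,10)
A=[ori(-.29+1.6*k,np.deg2rad(45)*(1-k)) for k in t]
print(rows(q,A))
B=[ori(1.31+1.46*k,np.deg2rad(35)*k) for k in t]
q2=R.from_matrix(A[-1]).as_quat()[[3,0,1,2]]
print(rows(q2,B)); print(B[-1], toolR(az,np.deg2rad(55),-1))
E
```

```text
[[-0.113, 0.095, 0.12], [-0.176, 0.201, 0.248], [-0.231, 0.301, 0.385], [-0.278, 0.394, 0.53], [-0.316, 0.48, 0.681], [-0.346, 0.557, 0.839], [-0.367, 0.624, 1.004], [-0.38, 0.68, 1.174], [-0.385, 0.722, 1.349], [-0.382, 0.75, 1.528]]
[[-0.026, -0.055, 0.146], [-0.06, -0.107, 0.292], [-0.103, -0.154, 0.437], [-0.152, -0.195, 0.581], [-0.209, -0.232, 0.724], [-0.274, -0.261, 0.866], [-0.344, -0.284, 1.006], [-0.422, -0.299, 1.144], [-0.505, -0.306, 1.279], [-0.595, -0.303, 1.411]]
[[-7.63140955e-01  3.62831311e-01  5.34760996e-01]
 [ 2.97702519e-01  9.31854391e-01 -2.07414091e-01]
 [-5.73575709e-01  9.13508184e-04 -8.19152044e-01]] [[-7.63717851e-01  3.61615432e-01  5.34760996e-01]
 [ 2.96218020e-01  9.32327346e-01 -2.07414091e-01]
 [-5.73576436e-01  2.77555756e-17 -8.19152044e-01]]
```

Emit:
carry_out(
  increments=[
    [0, [0.5, -1, -1], [-0.11, 0.09, 0.12]],
    [0, [1, -2, -2], [-0.18, 0.2, 0.25]],
    [0, [1.5, -3, -3], [-0.23, 0.3, 0.38]],
    [0, [2, -4, -4], [-0.28, 0.39, 0.53]],
    [0, [2.5, -4.5, -5], [-0.32, 0.48, 0.68]],
    [0, [3, -5, -6], [-0.35, 0.56, 0.84]],
    [0, [3, -5, -7], [-0.37, 0.62, 1.0]],
    [0, [3, -5, -8], [-0.38, 0.68, 1.17]],
    [0, [3, -5, -9], [-0.385, 0.72, 1.35]],
    [0, [3, -5, -9], [-0.38, 0.75, 1.53]],
  ],
)

```text
clock: 3.9
eef_pos: [401.6, 174.7, 333.8]
eef_rot: [0.013, 0.809, 0.587, 0.04]
contact_force: [-0.7, 0.9, 0.2]
grip_width: 85.3
gripper_force: 0.0
```

Run:
```python
from rv import *
np.set_printoptions(precision=3,suppress=True)
s=env.sense();q=s['eef_rot'];print(s['clock'],s['joints'],s['eef_pos'],RQ(q).as_matrix())
az=-.37
def ori(yaw,beta):
    x=np.array([np.cos(yaw),np.sin(yaw),0]);z=np.array([0,0,-1.])
    V=np.c_[x,np.cross(z,x),z]; ax=-np.array([-np.sin(az),np.cos(az),0]); return R.from_rotvec(ax*beta).as_matrix()@V
M=RQ(q).as_matrix();y0=np.arctan2(M[1,0],M[0,0]);print(y0)
print(rows(q,[ori(y0+(2.77-y0)*k,np.deg2rad(35)*k) for k in np.linspace(.1,1,10)]))
```

```text
3.9 [ 1.384 -0.307 -1.569  1.989 -0.358  1.092 -0.357] [401.556 174.715 333.753] [[ 0.308  0.948  0.081]
 [ 0.95  -0.311  0.025]
 [ 0.049  0.069 -0.996]]
1.2569217771329004
[[-0.058, 0.023, 0.151], [-0.098, -0.03, 0.3], [-0.147, -0.079, 0.448], [-0.203, -0.124, 0.594], [-0.267, -0.162, 0.739], [-0.338, -0.194, 0.883], [-0.415, -0.219, 1.024], [-0.499, -0.236, 1.164], [-0.589, -0.245, 1.3], [-0.684, -0.244, 1.433]]
```

```bash
cat >> arm.py <<'E'
def refit(D):
    f=lambda p:res(p[:8],S,np.array(D['J'])+np.r_[0,p[8:13],0],D['P'],D['Q'])+list(np.array(p[8:13])*.05)
    r=least_squares(f,D['p'][:8]+[0]*5,x_scale=[1,300,400,50,400,50,250,1]+[.05]*5); return r
def sim(j,x,Rm,p,n=6,sp=1.0):
    lo,hi=lim(); j=np.array(j,float)
    vmax=.7*np.array([2.57,2.57,3.14,3.14,3.14,3.14,3.14])/8
    j0=j.copy()
    for _ in range(n):
        y,M=fk(j,p,S); e=np.r_[(x-y)/300,(R.from_matrix(Rm)*M.inv()).as_rotvec()]
        Jm=np.zeros((6,7))
        for i in range(7):
            k=j.copy();k[i]+=1e-5;y2,M2=fk(k,p,S);Jm[:,i]=np.r_[(y2-y)/300,(M2*M.inv()).as_rotvec()]/1e-5
        dq=Jm.T@np.linalg.solve(Jm@Jm.T+1e-3*np.eye(6),e)
        j=np.clip(j+dq,lo,hi)
    d=j-j0; m=np.max(np.abs(d)/vmax); return j0+d/max(1,m)
E
python3 - <<'E'
from rv import *
np.set_printoptions(precision=3,suppress=True)
D=json.load(open('arm.json'));s=env.sense()
D['J'].append(s['joints'].tolist());D['P'].append(s['eef_pos'].tolist());D['Q'].append(s['eef_rot'].tolist())
r=refit(D);print(r.cost,r.x);print((r.fun*1000)[:24].reshape(4,6))
D['p13']=r.x.tolist();json.dump(D,open('arm.json','w'))
p=r.x[:8]
# replay call 1 and 2
def replay(k,inc):
    j=np.array(D['J'][k]);x0=np.array(D['P'][k]);q=RQ(D['Q'][k])
    for sh,rv in inc: j=sim(j,x0+10*np.array(sh),(R.from_rotvec(rv)*q).as_matrix(),p)
    return j
c1=[([3,6,5],-.04),([6,12,9],-.08),([10,18,10],-.12),([14,24,10],-.16),([18,30,10],-.2),([20,36,10],-.26),([22,42,10],-.32),([23,48,10],-.38),([24,54,10],-.44),([24,60,10],-.5)]
print(replay(0,[(a,[0,0,b]) for a,b in c1]),D['J'][1])
c2=[([-.5,5,0],[0,0,-.05]),([-1,10,0],[0,0,-.1]),([-2,16,0],[-.04,-.17,-.1]),([-3,22,-1],[-.08,-.34,-.15]),([-5,27,-1],[-.12,-.51,-.2]),([-7,31,-2],[-.16,-.68,-.23])]+[([-9,34,-2],[-.2,-.85,-.26])]*4
print(replay(1,c2),D['J'][2])
E
```

```text
0.00017051102287333854 [ -0.082 256.303 584.952 -23.854 474.096   6.284 280.195   1.553   0.027
  -0.052  -0.023   0.026  -0.001]
[[ 4.946 -1.657 -3.326  1.277  2.046  3.668]
 [-7.303  6.267  0.65  -7.073  1.392  3.177]
 [-0.84  -1.013 -0.157 -4.247 -1.973 -4.113]
 [ 4.817 -0.599  2.833 -3.58   4.931 -2.731]]
[ 0.172  0.176 -0.306  1.789  0.055  1.184 -1.749] [0.3383, 0.1325, -0.336, 1.8313, 0.047, 1.1854, -1.6758]
[-1.286  0.175  0.152  2.093  1.032  1.035 -2.92 ] [0.8925167581035559, -0.3077909894437904, -1.56964882627714, 2.0459090914444653, 0.5046423185846491, 0.7654634069279789, -2.9223704016501824]
```

```bash
cat > route.py <<'E'
from rv import *
np.set_printoptions(precision=2,suppress=True)
D=json.load(open('arm.json'));p=D['p13'][:8]
az=-.37
def ori(yaw,beta,az=az):
    x=np.array([np.cos(yaw),np.sin(yaw),0]);z=np.array([0,0,-1.])
    V=np.c_[x,np.cross(z,x),z]; ax=-np.array([-np.sin(az),np.cos(az),0]); return R.from_rotvec(ax*beta).as_matrix()@V
def run(j,x0,st,wps):
    """st=(yaw,beta); wps: (x,yaw,beta,n)"""
    x0=np.array(x0,float);tr=[]
    for x,y,b,n in wps:
        x=np.array(x,float)
        for k in np.linspace(1/n,1,n): j=sim(j,x0+(x-x0)*k,ori(st[0]+(y-st[0])*k,st[1]+(b-st[1])*k),p)
        yy,M=fk(j,p,S); tr.append((j,np.linalg.norm(yy-x),(R.from_matrix(ori(y,b)).inv()*M).magnitude())); x0=x;st=(y,b)
    return tr
E
python3 - <<'E'
from route import *
s=env.sense();j=s['joints'];x=s['eef_pos'];b=np.deg2rad(35);pre=[437,282,140]
for nm,w in dict(direct=[(pre,2.77,b,20)],vert=[(pre,2.77,0,14),(pre,2.77,b,10)],
  out=[([600,200,250],1.8,0,10),(pre,2.77,b,14)],out2=[([650,100,250],1.26,0,10),([500,250,200],2.77,0,12),(pre,2.77,b,8)],
  low=[([500,150,150],2,0,10),(pre,2.77,b,10)],far=[([700,250,350],1.3,.5,10),([500,250,200],2.77,0,12),(pre,2.77,b,8)],
  neg=[([550,-200,250],1.26,0,10),([500,250,200],2.77,0,14),(pre,2.77,b,8)]).items():
    print(nm,[(a,round(e,1),round(r,2)) for a,e,r in run(j,x,(1.26,0.05),w)])
E
```

```text
direct [(array([ 0.32, -0.07, -0.93,  2.36, -0.2 ,  0.37,  0.66]), np.float64(158.6), 0.56)]
vert [(array([ 0.83,  0.26, -1.29,  2.13, -0.03,  0.99,  0.2 ]), np.float64(213.9), 0.68), (array([-0.52,  0.52, -0.58,  2.17,  1.32,  0.9 , -0.83]), np.float64(0.0), 0.0)]
out [(array([ 0.71, -0.05, -1.1 ,  1.99, -0.21,  1.05, -0.23]), np.float64(242.6), 0.29), (array([-0.36,  0.59, -0.8 ,  2.17,  1.38,  1.03, -0.86]), np.float64(0.0), 0.0)]
out2 [(array([ 1.09,  0.07, -1.12,  1.83, -0.08,  1.2 , -0.39]), np.float64(270.2), 0.21), (array([ 0.26,  0.77, -1.28,  1.85,  0.81,  1.17, -0.05]), np.float64(0.0), 0.0), (array([-0.28,  0.64, -0.93,  2.17,  1.41,  1.12, -0.88]), np.float64(0.0), 0.0)]
low [(array([ 1.75,  0.04, -1.46,  2.18, -0.2 ,  0.7 ,  0.3 ]), np.float64(314.3), 0.69), (array([-0.44,  0.55, -0.69,  2.17,  1.35,  0.96, -0.84]), np.float64(0.0), 0.0)]
far [(array([ 0.58,  0.1 , -1.03,  1.75,  0.22,  0.99, -0.77]), np.float64(217.2), 0.24), (array([ 0.25,  0.77, -1.27,  1.85,  0.8 ,  1.16, -0.04]), np.float64(0.0), 0.0), (array([-0.29,  0.64, -0.92,  2.17,  1.41,  1.11, -0.88]), np.float64(0.0), 0.0)]
neg [(array([ 2.53, -0.31, -1.57,  1.85, -0.78,  1.22,  0.81]), np.float64(208.4), 0.46), (array([ 1.63,  0.11, -1.38,  1.93, -0.01,  0.92,  0.51]), np.float64(456.0), 1.06), (array([-0.09,  0.47, -0.78,  2.11,  1.06,  0.9 , -0.52]), np.float64(106.1), 0.26)]
```

Emit:
carry_out(
  increments=[
    [0, [4, 0.5, -1], [0, 0, 0.1]],
    [0, [8, 1, -2], [-0.03, 0, 0.2]],
    [0, [12, 1.5, -3], [-0.06, 0, 0.3]],
    [0, [16, 2, -4], [-0.08, 0.04, 0.4]],
    [0, [20, 2.5, -6], [-0.08, 0.04, 0.5]],
    [0, [20, 2.5, -8], [-0.08, 0.04, 0.54]],
    [0, [20, 2.5, -8], [-0.08, 0.04, 0.54]],
    [0, [20, 2.5, -8], [-0.08, 0.04, 0.54]],
    [0, [20, 2.5, -8], [-0.08, 0.04, 0.54]],
    [0, [20, 2.5, -8], [-0.08, 0.04, 0.54]],
  ],
)

```text
clock: 5.15
eef_pos: [421.3, 137.5, 348.5]
eef_rot: [0.035, 0.624, 0.781, 0.023]
contact_force: [-0.1, 0.1, 0.3]
grip_width: 85.1
gripper_force: 0.0
```

Run:
```python
from route import *
s=env.sense();q=s['eef_rot'];x=s['eef_pos'];print(s['clock'],s['joints'],x)
M=RQ(q).as_matrix();y0=np.arctan2(M[1,0],M[0,0]);print(M,y0)
pre=np.array([437,282,140.]);b=np.deg2rad(35)
print(run(s['joints'],x,(y0,0),[(pre,2.77,b,10)]))
print((pre-x)/10,rows(q,[ori(y0+(2.77-y0)*k,b*k) for k in np.linspace(.125,1,8)]))
```

```text
5.15 [ 1.47 -0.31 -1.57  1.95 -0.32  1.12  0.24] [421.25 137.48 348.46]
[[-0.22  0.97  0.08]
 [ 0.98  0.22 -0.01]
 [-0.02  0.08 -1.  ]] 1.792344344809075
[(array([ 0.95, -0.31, -1.36,  2.37, -0.28,  0.26,  0.67]), np.float64(179.45356981070418), 0.47036575095219146)]
[  1.57  14.45 -20.85] [[-0.03, 0.014, 0.12], [-0.076, -0.051, 0.24], [-0.129, -0.113, 0.359], [-0.191, -0.169, 0.476], [-0.26, -0.22, 0.592], [-0.337, -0.266, 0.705], [-0.421, -0.305, 0.815], [-0.512, -0.337, 0.923]]
```

```bash
cat > sim2.py <<'E'
from route import *
from scipy.optimize import lsq_linear
vm=.7*np.array([2.57,2.57,3.14,3.14,3.14,3.14,3.14])/8
def jac(j):
    y,M=fk(j,p,S);Jm=np.zeros((6,7))
    for i in range(7):
        k=j.copy();k[i]+=1e-5;y2,M2=fk(k,p,S);Jm[:,i]=np.r_[(y2-y)/1000,(M2*M.inv()).as_rotvec()]/1e-5
    return y,M,Jm
def cmdstep(tx,tR,gx,gR):  # limit of 62.5 mm, 10.7 deg a row
    d=gx-tx;n=np.linalg.norm(d);tx=tx+d*min(1,62.5/max(n,1e-9))
    w=(gR*tR.inv()).as_rotvec();m=np.linalg.norm(w);return tx,R.from_rotvec(w*min(1,.1867/max(m,1e-9)))*tR
def row(j,x,Rm,mode,lam=.03,wr=.3,n=4):
    lo,hi=lim();j=np.clip(np.array(j,float),lo,hi)
    for _ in range(n):
        y,M,Jm=jac(j);e=np.r_[x-y,0,0,0]/1000;e[3:]=(Rm*M.inv()).as_rotvec();W=np.r_[1,1,1,wr,wr,wr]
        if mode=='b':
            A=np.r_[Jm*W[:,None],lam*np.eye(7)];dq=lsq_linear(A,np.r_[e*W,np.zeros(7)],bounds=(np.maximum(lo-j,-vm/n)-1e-9,np.minimum(hi-j,vm/n)+1e-9)).x
        else:
            A=Jm*W[:,None];dq=A.T@np.linalg.solve(A@A.T+lam**2*np.eye(6),e*W);dq/=max(1,np.max(np.abs(dq)/(vm/n)))
        j=np.clip(j+dq,lo,hi)
    return j
def replay(j,x0,q,inc,mode,lead=True,**k):
    x0=np.array(x0);Q0=RQ(q) if not isinstance(q,R) else q;tx,tR=x0,Q0
    for sh,rv in inc:
        gx=x0+10*np.array(sh);gR=R.from_rotvec(rv)*Q0
        if not lead: y,M=fk(j,p,S);tx,tR=y,M
        tx,tR=cmdstep(tx,tR,gx,gR); j=row(j,tx,tR,mode,**k)
    return j
c1=[([3,6,5],-.04),([6,12,9],-.08),([10,18,10],-.12),([14,24,10],-.16),([18,30,10],-.2),([20,36,10],-.26),([22,42,10],-.32),([23,48,10],-.38),([24,54,10],-.44),([24,60,10],-.5)]
c1=[(a,[0,0,b]) for a,b in c1]
c2=[([-.5,5,0],[0,0,-.05]),([-1,10,0],[0,0,-.1]),([-2,16,0],[-.04,-.17,-.1]),([-3,22,-1],[-.08,-.34,-.15]),([-5,27,-1],[-.12,-.51,-.2]),([-7,31,-2],[-.16,-.68,-.23])]+[([-9,34,-2],[-.2,-.85,-.26])]*4
c4=[([4*k,.5*k,-k],[-.02*k,0,.1*k]) for k in range(1,5)]+[([20,2.5,-6],[-.08,.04,.5])]+[([20,2.5,-8],[-.08,.04,.54])]*5
E
python3 - <<'E'
from sim2 import *
JJ=D['J'];print(np.array(JJ))
for mode in 'bc':
  for lam in (.01,.1,.3):
    for wr in(.3,1):
      for lead in(True,False):
        print(mode,lam,wr,lead,*[replay(JJ[i],D['P'][i],D['Q'][i],c,mode,lead,lam=lam,wr=wr) for i,c in((0,c1),(1,c2),(3,c4))])
E
```

```text
[[ 1.12  0.47 -0.01  1.6   0.01  1.07 -0.06]
 [ 0.34  0.13 -0.34  1.83  0.05  1.19 -1.68]
 [ 0.89 -0.31 -1.57  2.05  0.5   0.77 -2.92]
 [ 1.38 -0.31 -1.57  1.99 -0.36  1.09 -0.36]]
b 0.01 0.3 True [ 0.01  0.16  0.01  1.8  -0.    1.18 -1.57] [-1.57  0.19  0.73  1.95  0.57  0.87 -2.92] [ 1.44 -0.31 -1.57  2.01 -0.49  0.84  0.39]
b 0.01 0.3 False [ 0.03  0.16  0.01  1.8  -0.    1.18 -1.56] [-1.57  0.15  0.69  1.98  0.56  0.86 -2.92] [ 1.44 -0.31 -1.57  1.95 -0.38  1.03  0.31]
b 0.01 1 True [-0.04  0.16  0.07  1.8  -0.01  1.18 -1.56] [ 0.83 -0.31 -1.51  2.01  0.54  0.75 -2.92] [ 1.44 -0.31 -1.57  1.93 -0.33  1.14  0.28]
b 0.01 1 False [-0.03  0.16  0.07  1.8  -0.01  1.18 -1.55] [ 0.74 -0.31 -1.4   2.02  0.56  0.76 -2.92] [ 1.44 -0.31 -1.57  1.92 -0.31  1.18  0.27]
b 0.1 0.3 True [ 0.15  0.16 -0.14  1.8   0.02  1.18 -1.6 ] [ 0.57 -0.31 -1.37  2.12  0.47  0.68 -2.92] [ 1.44 -0.31 -1.57  2.01 -0.49  0.84  0.39]
b 0.1 0.3 False [ 0.15  0.16 -0.13  1.8   0.02  1.18 -1.58] [-0.57  0.03 -0.35  2.04  0.63  0.83 -2.92] [ 1.44 -0.31 -1.57  1.95 -0.38  1.03  0.31]
b 0.1 1 True [-0.03  0.16  0.06  1
[... 1904 characters left out ...]
7  1.8   0.05  1.18 -1.62] [-0.44  0.13 -0.7   2.08  1.    1.05 -2.92] [ 2.   -0.31 -1.57  1.81 -0.53  1.21  0.56]
c 0.3 0.3 True [ 0.32  0.16 -0.29  1.81 -0.    1.17 -1.54] [-0.03 -0.08 -0.88  2.1   0.7   0.81 -2.92] [ 1.62 -0.31 -1.57  1.95 -0.52  0.9   0.34]
c 0.3 0.3 False [ 0.38  0.15 -0.27  1.82 -0.01  1.17 -1.46] [-0.16 -0.01 -0.77  2.08  0.67  0.78 -2.92] [ 1.65 -0.31 -1.57  1.9  -0.43  1.06  0.41]
c 0.3 1 True [ 0.27  0.17 -0.28  1.8   0.04  1.18 -1.62] [ 0.03 -0.18 -0.93  2.1   0.78  0.94 -2.92] [ 1.71 -0.31 -1.57  1.89 -0.52  1.14  0.37]
c 0.3 1 False [ 0.31  0.16 -0.26  1.8   0.04  1.18 -1.56] [ 0.13 -0.27 -0.92  2.11  0.7   0.88 -2.92] [ 1.69 -0.31 -1.57  1.86 -0.38  1.23  0.45]
```

```bash
cat > search.py <<'E'
from sim2 import *
import time,sys
def leg(j,x0,Q0,x,RT,n=10,ramp=7):
    w=(RT*Q0.inv()).as_rotvec()
    inc=[((x-x0)/10*min(1,k/ramp),w*min(1,k/ramp)) for k in range(1,n+1)]
    return replay(j,x0,Q0,inc,'b',True,lam=.2,wr=1,n=2)
if __name__=='__main__':
    s=env.sense();j0=s['joints'];pre=np.array([437,282,140.]);RT=R.from_matrix(ori(2.77,np.deg2rad(35)))
    rng=np.random.default_rng(int(sys.argv[1]));lo,hi=lim();t0=time.time();best=[]
    while time.time()-t0<100:
        x=np.array([rng.uniform(350,750),rng.uniform(-350,300),rng.uniform(200,480)])
        if np.hypot(*x[:2])<420: continue
        W=R.from_matrix(ori(rng.uniform(-.5,3),rng.uniform(-.8,.8),rng.uniform(0,3.1)))
        x0,Q0=fk(j0,p,S);j=leg(j0,x0,Q0,x,W);jj=[j]
        x1,Q1=fk(j,p,S);j=leg(j,x1,Q1,pre,RT);jj.append(j)
        x2,Q2=fk(j,p,S);j=leg(j,x2,Q2,pre,RT);jj.append(j)
        y,M=fk(j,p,S);e=np.linalg.norm(y-pre)/100+(RT*M.inv()).magnitude();m=np.minimum(j-lo,hi-j).min()
        best.append((e-min(m,.25),e,m,x,W.as_quat().tolist(),(W*Q0.inv()).as_rotvec(),jj,fk(jj[0],p,S)[0]))
    best.sort(key=lambda b:b[0]);print(len(best))
    for b in best[:3]: print(b,'\n')
E
for i in 1 2 3 4; do OMP_NUM_THREADS=1 python3 search.py $i > s$i.txt & done; wait; head -c 2600 s*.txt
```

```text
==> s1.txt <==
this script no longer has the robot

==> s2.txt <==
299
(np.float64(-0.2499765332230391), np.float64(2.3466776960919246e-05), np.float64(0.26663734109860426), array([ 489.98, -167.15,  294.77]), [0.10681071666354022, 0.9620242017534821, -0.015097517042402094, -0.25074483250019514], array([0.29, 0.51, 1.18]), [array([ 0.85,  0.73, -1.12,  1.59,  0.51,  1.74,  1.04]), array([-0.31,  0.61, -0.88,  2.17,  1.39,  1.08, -0.86]), array([-0.31,  0.62, -0.87,  2.17,  1.4 ,  1.08, -0.87])], array([ 489.96, -167.15,  294.76])) 

(np.float64(-0.2499444478662966), np.float64(5.555213370339538e-05), np.float64(0.26649437835304823), array([ 410.93, -173.5 ,  239.47]), [0.33211924544569543, 0.9178388586095165, 0.1335818658690057, -0.17153577335913583], array([0.42, 0.17, 0.72]), [array([ 1.2 ,  0.63, -1.12,  1.86,  0.24,  1.3 ,  0.92]), array([-0.24,  0.63, -0.97,  2.17,  1.4 ,  1.13, -0.85]), array([-0.26,  0.66, -0.95,  2.17,  1.42,  1.14, -0.88])], array([ 410.93, -173.5 ,  239.47])) 

(np.float64(-0.24994433040072098), np.float64(5.566959927901744e-05), np.float64(0.26669172710298
[... 1412 characters left out ...]
7.636846667355013e-05), np.float64(0.2674564137984152), array([571.3 ,  63.93, 285.49]), [0.30937589576824603, 0.8830085721801361, 0.315157357186816, -0.15892846436373395], array([ 0.7 , -0.09,  0.73]), [array([ 0.8 ,  0.7 , -1.08,  1.72, -0.13,  1.08,  0.86]), array([-0.58,  0.49, -0.49,  2.17,  1.28,  0.85, -0.79]), array([-0.58,  0.5 , -0.49,  2.17,  1.3 ,  0.85, -0.81])], array([571.2 ,  63.92, 285.47])) 
Exception ignored in: <_io.TextIOWrapper mode='rw' encoding='UTF-8'>
Exception ignored in: <_io.TextIOWrapper mode='rw' encoding='UTF-8'>
Traceback (most recent call last):
Traceback (most recent call last):
BrokenPipeError: [Errno 32] Broken pipe
BrokenPipeError: [Errno 32] Broken pipe
```

Emit:
carry_out(
  increments=[
    [0, [2.1, -1, -0.9], [0.1, -0.013, 0.104]],
    [0, [4.3, -2.1, -1.8], [0.2, -0.026, 0.21]],
    [0, [6.4, -3.1, -2.7], [0.3, -0.04, 0.31]],
    [0, [8.6, -4.2, -3.6], [0.4, -0.05, 0.42]],
    [0, [10.7, -5.2, -4.5], [0.5, -0.065, 0.52]],
    [0, [12.9, -6.3, -5.4], [0.6, -0.08, 0.63]],
    [0, [15, -7.3, -6.3], [0.7, -0.09, 0.73]],
    [0, [15, -7.3, -6.3], [0.7, -0.09, 0.73]],
    [0, [15, -7.3, -6.3], [0.7, -0.09, 0.73]],
    [0, [15, -7.3, -6.3], [0.7, -0.09, 0.73]],
  ],
)

```text
clock: 6.4
eef_pos: [385.8, 103.5, 389.7]
eef_rot: [-0.13, 0.291, 0.893, 0.317]
contact_force: [-0.8, -0.9, -0.5]
grip_width: 85.2
gripper_force: 0.0
```

```bash
cat > step.py <<'E'
from search import *
def plan(x,RT,ramp=8):
    s=env.sense();q=RQ(s['eef_rot']);x=np.array(x,float);print('t',s['clock'],'j',s['joints'],'at',s['eef_pos'].round(1),'w',round(s['grip_width'],1))
    w=(RT*q.inv()).as_rotvec();d=(x-s['eef_pos'])/10
    np.set_printoptions(precision=3,suppress=True);print('shift cm',d,'turn',w,np.linalg.norm(w))
    j=leg(s['joints'],s['eef_pos'],q,x,RT,ramp=ramp);y,M=fk(j,p,S);y0,_=fk(s['joints'],p,S);print('sim j',j,'err',y-x-(y0-s['eef_pos']),(RT*M.inv()).magnitude())
    return j
GR=lambda al,az=-.37,cam=-1:R.from_matrix(toolR(az,np.deg2rad(al),cam))
E
python3 - <<'E'
from step import *
plan([437,282,140],GR(55))
E
```

```text
t 6.4 j [ 2.   -0.31 -1.57  2.01 -0.88  1.61  1.62] at [385.8 103.5 389.7] w 85.2
shift cm [  5.119  17.853 -24.971] turn [-0.966 -0.666  0.063] 1.1750865432876685
sim j [ 0.894 -0.31  -1.57   2.286  0.343  0.522  0.274] err [-78.534 -75.385 128.773] 0.03689450092088113
```

```bash
cat > hyp.py <<'E'
from sim2 import *
c3=list(zip([[.5,-1,-1],[1,-2,-2],[1.5,-3,-3],[2,-4,-4],[2.5,-4.5,-5],[3,-5,-6],[3,-5,-7],[3,-5,-8],[3,-5,-9],[3,-5,-9]],[[-.11,.09,.12],[-.18,.2,.25],[-.23,.3,.38],[-.28,.39,.53],[-.32,.48,.68],[-.35,.56,.84],[-.37,.62,1.],[-.38,.68,1.17],[-.385,.72,1.35],[-.38,.75,1.53]]))
c5=[(np.array([15,-7.3,-6.3])*min(1,k/7),np.array([.7,-.09,.73])*min(1,k/7)) for k in range(1,11)]
CALLS=[c1,c2,c3,c4,c5]
def chain(H,mode,lam,wr,n=4,calls=CALLS):
    j=np.array(D['J'][0]);tx,tR=fk(j,p,S);gx,gR=tx,tR;out=[]
    for c in calls:
        y,M=fk(j,p,S);bx,bR={'meas':(y,M),'set':(tx,tR),'req':(gx,gR)}[H]
        if H=='meas': tx,tR=y,M
        for sh,rv in c:
            gx=bx+10*np.array(sh);gR=R.from_rotvec(rv)*bR
            if H=='meas2': pass
            tx,tR=cmdstep(tx,tR,gx,gR);j=row(j,tx,tR,mode,lam,wr,n)
        out.append(j)
    return out
E
python3 - <<'E'
from hyp import *
act=D['J'][1:]+[[1.47,-.31,-1.57,1.95,-.32,1.12,.24],[2.,-.31,-1.57,2.01,-.88,1.61,1.62]];print(np.array(act))
for H in('meas','set','req'):
  for mode in 'bc':
    for lam,wr in((.1,1),(.3,1),(.1,.3)):
        o=chain(H,mode,lam,wr);print(H,mode,lam,wr,np.abs(np.array(o)-act).max(1),o[-1])
E
```

```text
[[ 0.34  0.13 -0.34  1.83  0.05  1.19 -1.68]
 [ 0.89 -0.31 -1.57  2.05  0.5   0.77 -2.92]
 [ 1.38 -0.31 -1.57  1.99 -0.36  1.09 -0.36]
 [ 1.47 -0.31 -1.57  1.95 -0.32  1.12  0.24]
 [ 2.   -0.31 -1.57  2.01 -0.88  1.61  1.62]]
meas b 0.1 1 [0.43 0.38 0.87 1.31 1.58] [ 0.49  1.27 -1.44  1.16  0.63  1.4   0.43]
meas b 0.3 1 [0.13 0.24 1.05 1.29 1.68] [ 0.45  1.37 -1.57  1.11  0.79  1.45  0.37]
meas b 0.1 0.3 [0.19 0.14 1.22 1.4  1.84] [ 0.45  1.4  -1.57  1.31  0.96  1.33  0.25]
meas c 0.1 1 [0.05 1.21 1.21 1.44 1.57] [ 0.43  1.19 -1.19  1.26  0.46  1.19  1.12]
meas c 0.3 1 [0.03 0.55 0.77 1.23 1.63] [ 0.54  1.32 -1.48  1.34  0.73  1.29  0.48]
meas c 0.1 0.3 [0.04 1.17 1.21 1.47 1.58] [ 0.42  1.2  -1.23  1.29  0.59  1.19  0.95]
set b 0.1 1 [0.43 0.38 1.19 1.27 1.79] [ 0.45  1.48 -1.57  1.28  0.83  1.31  0.25]
set b 0.3 1 [0.13 0.22 1.34 1.34 1.79] [ 0.45  1.48 -1.57  1.28  0.83  1.31  0.25]
set b 0.1 0.3 [0.19 0.15 1.2  1.27 1.79] [ 0.45  1.48 -1.57  1.28  0.83  1.31  0.25]
set c 0.1 1 [0.05 1.21 1.14 1.39 1.65] [ 0.44  1.34 -1.35  1.28  0.59  1.2   0.39]
set c 0.3 1 [0.03 0.63 1.39 1.35 1.79] [ 0.45  1.48 -1.57  1.28  0.83  1.31  0.25]
set c 0.1 0.3 [0.04 1.18 1.14 1.38 1.66] [ 0.44  1.35 -1.36  1.28  0.6   1.2   0.38]
req b 0.1 1 [0.43 2.97 2.43 2.09 1.89] [ 0.11  1.02 -0.57  1.25 -0.25  1.08  0.89]
req b 0.3 1 [0.13 0.18 1.36 1.35 1.79] [ 0.38  1.48 -1.57  1.25  0.84  1.28  0.21]
req b 0.1 0.3 [0.19 2.45 2.04 1.9  1.74] [ 0.26  1.14 -0.94  1.25  0.14  1.07  0.63]
req c 0.1 1 [0.05 1.41 1.34 1.51 1.64] [ 0.36  1.33 -1.32  1.25  0.57  1.16  0.36]
req c 0.3 1 [0.03 0.99 1.38 1.36 1.79] [ 0.38  1.48 -1.57  1.25  0.84  1.28  0.21]
req c 0.1 0.3 [0.04 1.4  1.36 1.51 1.65] [ 0.35  1.32 -1.31  1.25  0.55  1.16  0.37]
```

Run:
```python
from hyp import *
JJ=[np.array(a) for a in D['J']]+[np.array([1.47,-.31,-1.57,1.95,-.32,1.12,.24]),np.array([2.,-.31,-1.57,2.01,-.88,1.61,1.62])]
s=env.sense();JJ[5]=s['joints']
for mode in 'bc':
  for lam in(.05,.2,.5,1):
    for n in (1,2,4):
     for lead in (True,False):
      o=[]
      for i,c in enumerate(CALLS):
        y,M=fk(JJ[i],p,S);o.append(replay(JJ[i],y,M,c,mode,lead,lam=lam,wr=1,n=n))
      print(mode,lam,n,lead,np.abs(np.array(o)-JJ[1:]).max(1),o[2],o[4])
```

```text
b 0.05 1 True [0.05 0.2  0.1  0.01 0.04] [ 1.41 -0.31 -1.57  1.98 -0.35  1.11 -0.26] [ 1.99 -0.31 -1.57  1.99 -0.86  1.64  1.58]
b 0.05 1 False [0.05 0.25 0.1  0.05 0.07] [ 1.41 -0.31 -1.57  1.98 -0.35  1.11 -0.26] [ 1.99 -0.31 -1.57  1.99 -0.84  1.68  1.58]
b 0.05 2 True [0.37 0.2  0.05 0.01 0.04] [ 1.38 -0.31 -1.57  1.99 -0.32  1.1  -0.31] [ 1.99 -0.31 -1.57  1.99 -0.86  1.64  1.58]
b 0.05 2 False [0.38 0.26 0.05 0.05 0.07] [ 1.38 -0.31 -1.57  1.99 -0.32  1.1  -0.31] [ 1.99 -0.31 -1.57  1.99 -0.85  1.68  1.58]
b 0.05 4 True [0.44 0.2  0.08 0.01 0.04] [ 1.4  -0.31 -1.57  1.98 -0.33  1.11 -0.28] [ 1.99 -0.31 -1.57  1.99 -0.86  1.64  1.58]
b 0.05 4 False [0.44 0.25 0.08 0.05 0.07] [ 1.4  -0.31 -1.57  1.98 -0.33  1.11 -0.28] [ 1.99 -0.31 -1.57  1.99 -0.85  1.68  1.58]
b 0.2 1 True [0.07 0.33 1.13 0.01 1.16] [ 0.55  0.63 -1.53  1.94  0.74  1.23 -1.48] [ 0.84  0.72 -1.11  1.72 -0.1   1.08  0.84]
b 0.2 1 False [0.35 0.59 1.13 0.05 1.03] [ 0.55  0.63 -1.53  1.94  0.74  1.23 -1.48] [ 0.97  0.63 -1.2   1.84 -0.16  1.08  0.86]
b 0.2 2 True [0.07 0.22 1.1  0.01 1.18] [ 0.55  0.64 -1.53  1.92  
[... 4355 characters left out ...]
2.37  0.72  0.82 -1.97] [ 1.26  0.38 -1.51  1.93 -0.35  1.14  0.82]
c 1 1 False [1.3  1.26 2.02 0.28 0.93] [ 0.67  0.   -1.57  2.27  0.68  0.76 -2.37] [ 1.23  0.22 -1.57  1.88 -0.47  1.15  0.69]
c 1 2 True [0.64 0.89 1.43 0.14 0.81] [ 0.51  0.48 -1.57  2.25  0.74  0.96 -1.78] [ 1.22  0.5  -1.41  1.93 -0.25  1.12  0.88]
c 1 2 False [1.15 1.2  1.71 0.24 0.81] [ 0.58  0.25 -1.57  2.29  0.72  0.84 -2.07] [ 1.23  0.35 -1.54  1.92 -0.4   1.16  0.81]
c 1 4 True [0.35 0.69 1.26 0.03 0.95] [ 0.54  0.58 -1.56  2.1   0.74  1.11 -1.62] [ 1.05  0.63 -1.27  1.86 -0.14  1.09  0.86]
c 1 4 False [0.9  1.07 1.39 0.18 0.76] [ 0.57  0.49 -1.56  2.15  0.74  1.04 -1.74] [ 1.24  0.46 -1.46  1.94 -0.29  1.14  0.86]
```

```bash
sed -i "s/lam=.2,wr=1,n=2/lam=.05,wr=1,n=1/" search.py; sed -i "s/for i,b in best\[:3\]/for b in best[:3]/; s/ramp=7/ramp=9/" search.py; sed -i 's/<100:/<200:/; s/best\[:3\]: print(b/best[:5]: print(b[1:4],b[5:]/' search.py; OMP_NUM_THREADS=1 python3 search.py 5
```

```text
899
(np.float64(4.296423958939164e-05), np.float64(0.2666336785607961), array([399.1 , 208.42, 401.74])) (array([ 0.32,  0.85, -1.82]), [array([ 0.75, -0.31, -0.83,  2.17, -0.95,  0.87, -0.62]), array([-0.16,  0.57, -0.92,  2.15,  1.22,  0.86, -1.25]), array([-0.31,  0.62, -0.87,  2.17,  1.4 ,  1.08, -0.87])], array([406.35, 203.44, 396.1 ])) 

(np.float64(5.919579272616407e-05), np.float64(0.266368229029474), array([374.22, 214.77, 419.77])) (array([ 0.09,  1.05, -2.28]), [array([ 0.75, -0.31, -0.87,  2.05, -0.69,  1.04, -0.85]), array([-0.11,  0.68, -1.07,  2.12,  1.26,  1.08, -1.23]), array([-0.22,  0.7 , -1.03,  2.17,  1.44,  1.2 , -0.89])], array([384.51, 204.28, 411.48])) 

(np.float64(1.760674997550192), np.float64(0.0), array([ 724.15, -112.66,  249.23])) (array([ 0.94, -0.46,  2.93]), [array([ 1.59,  0.04, -1.57,  2.03, -0.1 ,  1.84,  2.92]), array([ 1.15, -0.31, -1.57,  2.37, -0.33,  0.29,  1.24]), array([ 0.87, -0.31, -1.57,  2.29,  0.36,  0.53,  0.24])], array([199.99,   1.11, 406.55])) 

(np.float64(1.7606751595673795), np.float64(0.0), array([ 453.29, -294.95,  231.58])) (array([-0.9 , -0.73,  0.17]), [array([ 2.4 , -0.25, -1.57,  2.21, -1.12,  0.7 ,  2.92]), array([ 1.22, -0.31, -1.57,  2.37,  0.01,  0.27,  0.85]), array([ 0.87, -0.31, -1.57,  2.29,  0.36,  0.53,  0.24])], array([ 429.67, -249.76,  302.99])) 

(np.float64(1.7606944528699178), np.float64(0.0), array([ 398.1 , -215.42,  229.39])) (array([-0.66, -0.57,  0.33]), [array([ 2.45, -0.31, -1.57,  2.23, -0.9 ,  0.97,  2.86]), array([ 1.15, -0.31, -1.57,  2.33,  0.12,  0.34,  0.69]), array([ 0.87, -0.31, -1.57,  2.29,  0.36,  0.53,  0.24])], array([ 370.73, -191.73,  263.7 ]))
```

Emit:
carry_out(
  increments=[
    [0, [0.15, 1.17, 0.13], [0.036, 0.094, -0.202]],
    [0, [0.3, 2.33, 0.27], [0.071, 0.189, -0.404]],
    [0, [0.44, 3.5, 0.4], [0.107, 0.283, -0.607]],
    [0, [0.59, 4.66, 0.53], [0.142, 0.378, -0.809]],
    [0, [0.74, 5.83, 0.67], [0.178, 0.472, -1.011]],
    [0, [0.89, 7, 0.8], [0.213, 0.567, -1.213]],
    [0, [1.03, 8.16, 0.93], [0.249, 0.661, -1.416]],
    [0, [1.18, 9.33, 1.07], [0.284, 0.756, -1.618]],
    [0, [1.33, 10.5, 1.2], [0.32, 0.85, -1.82]],
    [0, [1.33, 10.5, 1.2], [0.32, 0.85, -1.82]],
  ],
)

```text
clock: 7.65
eef_pos: [397.9, 208.4, 401.3]
eef_rot: [-0.186, 0.89, 0.285, 0.303]
contact_force: [-1.0, -0.8, -0.1]
grip_width: 85.5
gripper_force: 0.0
```

Run:
```python
from step import *
for r in (6,9): j=plan([437,282,140],GR(55),r)
```

```text
t 7.65 j [ 0.29 -0.31 -0.48  2.25 -0.89  0.73 -0.62] at [397.9 208.4 401.3] w 85.5
shift cm [  3.915   7.355 -26.133] turn [-1.542 -0.403  1.826] 2.42343934307374
sim j [-0.805  0.405 -0.047  2.139  0.817  0.506 -0.788] err [33.77   3.122 15.049] 0.5569478544173451
t 7.65 j [ 0.286 -0.307 -0.485  2.253 -0.891  0.731 -0.616] at [397.9 208.4 401.3] w 85.5
shift cm [  3.915   7.355 -26.133] turn [-1.542 -0.403  1.826] 2.42343934307374
sim j [-0.529  0.43  -0.399  2.142  1.005  0.619 -0.96 ] err [33.276  3.162 14.741] 0.5572686452850991
```

Emit:
carry_out(
  increments=[
    [0, [0.3, 0.57, -2], [-0.119, -0.031, 0.14]],
    [0, [0.6, 1.13, -4], [-0.237, -0.062, 0.281]],
    [0, [0.9, 1.7, -6], [-0.356, -0.093, 0.421]],
    [0, [1.2, 2.26, -8], [-0.474, -0.124, 0.562]],
    [0, [1.5, 2.83, -10], [-0.593, -0.155, 0.702]],
    [0, [1.8, 3.39, -12], [-0.712, -0.186, 0.843]],
    [0, [2.1, 3.96, -14], [-0.83, -0.217, 0.983]],
    [0, [2.4, 4.53, -16], [-0.949, -0.248, 1.124]],
    [0, [2.7, 5.09, -18], [-1.068, -0.279, 1.264]],
    [0, [3, 5.7, -20], [-1.186, -0.31, 1.405]],
  ],
)

```text
clock: 8.9
eef_pos: [428.4, 265.3, 200.4]
eef_rot: [0.2, 0.409, 0.89, 0.041]
contact_force: [0.4, 0.1, -0.3]
grip_width: 85.4
gripper_force: 0.0
```

Run:
```python
from step import *
j=plan([437,282,140],GR(55),6)
```

```text
t 8.9 j [-0.15  0.32 -0.76  2.15  0.9   0.77 -0.83] at [428.4 265.3 200.4] w 85.4
shift cm [ 0.858  1.671 -6.042] turn [-0.351 -0.093  0.414] 0.5505465721673877
sim j [-0.449  0.545 -0.673  2.173  1.344  0.95  -0.84 ] err [-1.78  34.519 -8.237] 2.73230311259743e-09
```

Emit:
carry_out(
  increments=[
    [0, [0.15, 0.3, -1], [-0.06, -0.015, 0.07]],
    [0, [0.3, 0.6, -2], [-0.12, -0.03, 0.14]],
    [0, [0.45, 0.85, -3], [-0.176, -0.046, 0.207]],
    [0, [0.6, 1.1, -4], [-0.235, -0.062, 0.276]],
    [0, [0.75, 1.4, -5], [-0.293, -0.078, 0.345]],
    [0, [0.86, 1.67, -6], [-0.351, -0.093, 0.414]],
    [0, [0.86, 1.67, -6], [-0.351, -0.093, 0.414]],
    [0, [0.86, 1.67, -6], [-0.351, -0.093, 0.414]],
    [0, [0.86, 1.67, -6], [-0.351, -0.093, 0.414]],
    [0, [0.86, 1.67, -6], [-0.351, -0.093, 0.414]],
  ],
)

```text
clock: 10.15
eef_pos: [437.2, 280.7, 141.7]
eef_rot: [0.295, 0.179, 0.937, -0.054]
contact_force: [0.7, -0.1, 0.4]
grip_width: 85.1
gripper_force: 0.0
```

Run:
```python
from fit import *
import pickle
np.set_printoptions(precision=3,suppress=True)
f=grab('wrist','w1.png');pickle.dump(f,open('w1.pkl','wb'))
s=env.sense();print(s['joints'],s['eef_pos'],RQ(s['eef_rot']).as_matrix() if 0 else s['eef_rot'])
for M in [lie([562,234.5,2.77])]:
    print(proj(f,[(M@[0,0,z,1])[:3] for z in(0,58,80)]))
```

```text
[-0.383  0.506 -0.674  2.177  1.293  0.949 -0.8  ] [437.163 280.712 141.601] [ 0.295  0.178  0.937 -0.055]
[[317.125 217.555]
 [317.183 192.915]
 [317.212 180.81 ]]
```

View pics/w1.png

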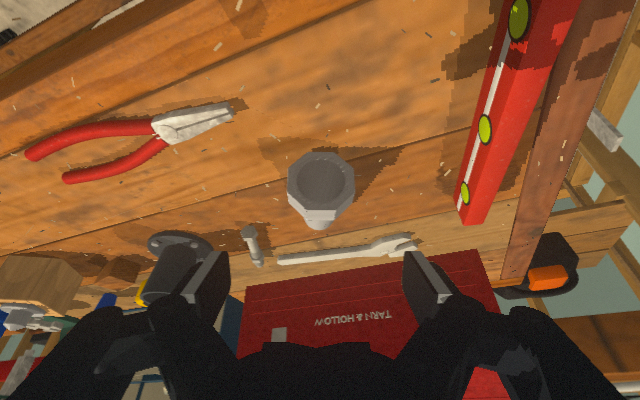

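The wrist view shows the sleeve's octagonal mouth centred near (321,182), its small end near (319,226), pads either side. It's clear of the level (480,120), pliers (190,125) and bolt (252,245).

Run:
```python
from fit import *
import pickle
np.set_printoptions(precision=3,suppress=True)
f=pickle.load(open('w1.pkl','rb'))
r=(278,146,84,88);sg=seg(f,r,lambda im:(im.max(2)-im.min(2)<0.2*im.max(2))&(im.max(2)>50))
n,l,st,_=cv2.connectedComponentsWithStats(sg.astype(np.uint8));k=1+st[1:,4].argmax();m=(l==k).astype(np.uint8)
m=cv2.morphologyEx(m,cv2.MORPH_CLOSE,np.ones((25,25)))>0
print(st[k],fit([(f,r,m)],SLEEVE,lie,[562,234.5,2.77],[4,4,.08]))
A=pickle.load(open('scene.pkl','rb'));B=pickle.load(open('side.pkl','rb'))
def big(F,r):
    s=seg(F,r,grey);n,l,st,_=cv2.connectedComponentsWithStats(s.astype(np.uint8));s=(l==1+st[1:,4].argmax()).astype(np.uint8)
    return F,r,cv2.morphologyEx(s,cv2.MORPH_CLOSE,np.ones((25,25)))>0
va=big(A,(260,240,42,42));vb=big(B,(275,147,38,33))
print(fit([(f,r,m),va,vb],SLEEVE,lie,[562,234.5,2.77],[4,4,.08]), fit([va,vb],SLEEVE,lie,[562,234.5,2.77],[4,4,.08]))
```

```text
[    75     52    537    617 137147] (array([565.642, 237.971,   2.785]), np.float64(0.6204533377311124))
(array([563.622, 235.947,   2.761]), np.float64(1.0264875673408647)) (array([562.286, 234.973,   2.789]), np.float64(0.39020522517762546))
```

Run:
```python
from fit import *
import pickle
from step import plan,GR
np.set_printoptions(precision=2,suppress=True)
f=pickle.load(open('w1.pkl','rb'))
print('mouth',onz(f,(321,182),32.2),onz(f,(321,180.5),32.2))
M=lie([563,236,2.78]);print('fit mouth',(M@[0,0,80,1])[:3])
print(proj(f,[(M@[0,0,z,1])[:3] for z in(0,80)]),proj(f,(oc(80)@M[:3,:3].T+M[:3,3])).T, proj(f,(ring(0,32,8)@M[:3,:3].T+M[:3,3])).T)
C=(M@[0,0,69,1])[:3]
az=2.78-np.pi
print(C);Rg=GR(55,az);plan(C-6*Rg.as_matrix()[:,2],Rg)
```

```text
mouth [491.74 265.26  32.2 ] [489.98 265.92  32.2 ]
fit mouth [489.81 263.68  32.28]
[[318.77 217.75]
 [318.4  181.12]] [[304.69 285.09 284.   304.02 333.56 353.18 351.46 331.41]
 [153.12 169.54 194.05 212.44 212.1  193.21 168.68 152.76]] [[318.6  308.25 303.83 308.16 318.95 329.64 333.73 329.06]
 [204.18 208.22 217.92 227.83 231.93 227.59 217.58 207.97]]
[499.87 259.88  30.  ]
t 10.2 j [-0.38  0.51 -0.67  2.18  1.29  0.95 -0.8 ] at [437.2 280.7 141.6] w 85.3
shift cm [  5.949  -1.962 -10.669] turn [-0.003 -0.     0.014] 0.014180537145957855
sim j [-0.425  0.771 -0.551  2.152  1.661  0.899 -1.028] err [-10.037  32.743 -12.536] 8.724498622452479e-07
```

Emit:
carry_out(
  increments=[
    [0, [1, -0.35, -1.7], [0, 0, 0.004]],
    [0, [2, -0.7, -3.4], [0, 0, 0.008]],
    [0, [3, -1, -5.1], [0, 0, 0.014]],
    [0, [4, -1.3, -6.8], [0, 0, 0.014]],
    [0, [5, -1.6, -8.5], [0, 0, 0.014]],
    [0, [5.7, -1.8, -9.8], [0, 0, 0.014]],
    [0, [6.15, -1.9, -10.9], [0, 0, 0.014]],
    [0, [6.15, -1.9, -10.9], [0, 0, 0.014]],
    [0.2, [6.15, -1.9, -10.9], [0, 0, 0.014]],
    [0.3, [6.15, -1.9, -10.9], [0, 0, 0.014]],
  ],
  grip_force=60,
)

```text
clock: 11.45
eef_pos: [498.3, 262.3, 32.8]
eef_rot: [0.296, 0.171, 0.938, -0.052]
contact_force: [-1.5, 0.0, -0.3]
grip_width: 59.5
gripper_force: 0.0
```

Emit:
carry_out(
  increments=[
    [1, [0, 0, 0], [0, 0, 0]],
    [1, [0, 0, 0], [0, 0, 0]],
    [1, [0, 0, 0], [0, 0, 0]],
    [1, [0, 0, 0], [0, 0, 0]],
    [1, [0, 0, 0], [0, 0, 0]],
    [1, [0, 0, 0.5], [0, 0, 0]],
    [1, [0, 0, 1.5], [0, 0, 0]],
    [1, [0, 0, 3], [0, 0, 0]],
    [1, [0, 0, 5], [0, 0, 0]],
    [1, [0, 0, 7], [0, 0, 0]],
  ],
  grip_force=60,
)

```text
clock: 12.7
eef_pos: [498.2, 261.7, 103.0]
eef_rot: [0.295, 0.171, 0.939, -0.053]
contact_force: [-0.8, -0.2, -2.3]
grip_width: 55.4
gripper_force: 63.6
```

Run:
```python
from step import *
s=env.sense();q=RQ(s['eef_rot']);print(s['grip_width'],s['gripper_force'],s['contact_force'],s['eef_pos'],s['joints'])
print(q.as_matrix())
from h import grab
grab('side','side1.png')
x0=s['eef_pos']; az=2.78-np.pi
# final upright: rotate by 78 deg; options of azimuth
for da in (0,-.4,-.8,.4,.8):
    Rf=GR(55+78,az+da); up=np.array([x0[0]+20,x0[1]-20,x0[2]+20])
    j=s['joints'];y0,M0=fk(j,p,S)
    j=leg(j,y0,M0,y0+np.array([20,-30,20]),Rf,ramp=10); e1=(Rf*fk(j,p,S)[1].inv()).magnitude()
    y,M=fk(j,p,S); j=leg(j,y,M,y0+np.array([20,-30,20]),Rf);y,M=fk(j,p,S)
    print(da,j,e1,(Rf*M.inv()).magnitude(),y-y0)
```

```text
55.43861617282013 63.571092740402264 [-0.75 -0.2  -2.3 ] [498.17 261.69 103.  ] [-0.34  0.6  -0.58  2.13  1.43  0.87 -0.79]
[[-0.77  0.35  0.54]
 [ 0.29  0.94 -0.2 ]
 [-0.57  0.   -0.82]]
0 [ 0.3   1.07 -1.05  1.54  0.28  1.46  0.5 ] 0.006044270305135574 1.8124370046701978e-08 [ 20. -30.  20.]
-0.4 [ 0.45  1.05 -1.11  1.67  0.22  1.2   0.24] 0.005324238891565258 1.0197275764731509e-08 [ 20. -30.  20.]
-0.8 [ 0.58  1.03 -1.16  1.82  0.21  0.88 -0.03] 0.0037276669345305815 2.6270882139188722e-08 [ 20. -30.  20.]
0.4 [ 0.17  1.08 -1.02  1.47  0.4   1.66  0.75] 0.005900709054529672 2.3846463188460615e-08 [ 20. -30.  20.]
0.8 [ 0.07  1.09 -1.04  1.45  0.57  1.8   0.99] 0.0058151339796146265 1.610954700393171e-08 [ 20. -30.  20.]
```

View pics/side1.png

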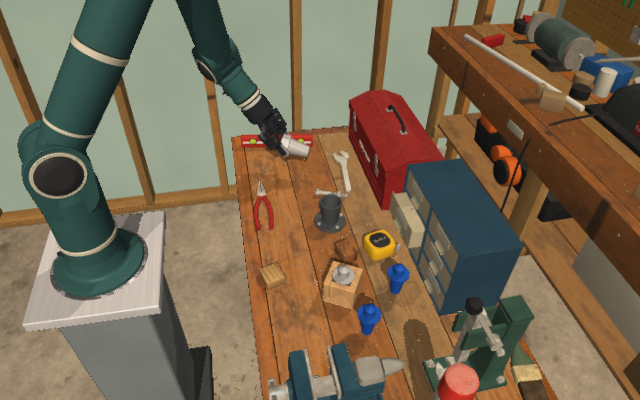

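The side view shows the sleeve held level by its collar at (293,148), just above where it lay, and everything else in its place. Next I turn it upright.

Emit:
carry_out(
  increments=[
    [1, [0.2, -0.3, 0.3], [0.048, 0.127, 0]],
    [1, [0.4, -0.6, 0.6], [0.096, 0.255, 0]],
    [1, [0.6, -0.9, 0.9], [0.145, 0.382, 0]],
    [1, [0.8, -1.2, 1.2], [0.193, 0.509, 0]],
    [1, [1, -1.5, 1.5], [0.241, 0.637, 0]],
    [1, [1.2, -1.8, 1.8], [0.289, 0.764, 0]],
    [1, [1.4, -2.1, 2], [0.337, 0.891, 0]],
    [1, [1.6, -2.4, 2], [0.386, 1.018, 0]],
    [1, [1.8, -2.7, 2], [0.434, 1.146, 0]],
    [1, [2, -3, 2], [0.482, 1.273, 0]],
  ],
)

```text
clock: 14.0
eef_pos: [519.1, 230.8, 121.7]
eef_rot: [-0.362, 0.168, 0.914, 0.067]
contact_force: [0.7, 1.1, -2.3]
grip_width: 55.0
gripper_force: 63.9
```

Run:
```python
from step import *
from h import grab
s=env.sense();M=RQ(s['eef_rot']).as_matrix();print(s['clock'],s['eef_pos'],s['joints'],s['grip_width'],s['contact_force']);print(M,'pitch',np.degrees(np.arctan2(-M[2,2],np.hypot(*M[:2,2]))),'y',M[2,1])
a=grab('side','side2.png');b=grab('scene','scene2.png')
import pickle;pickle.dump((s['eef_pos'],M,a,b),open('up.pkl','wb'))
from h import proj
G=s['eef_pos']+5*M[:,2];im=[]
for f in(a,b):
    u=proj(f,G)[0].astype(int);print(u);im.append(cv2.resize(f['frame'][u[1]-30:u[1]+45,u[0]-37:u[0]+38],(400,400),interpolation=cv2.INTER_CUBIC))
cv2.imwrite('pics/up.png',np.hstack(im)[:,:,::-1])
```

```text
14.0 [519.08 230.77 121.66] [ 0.3   1.1  -0.99  1.47  0.26  1.44  0.54] 54.99709543253015 [ 0.68  1.08 -2.29]
[[-0.68  0.36 -0.64]
 [ 0.26  0.93  0.25]
 [ 0.69  0.   -0.73]] pitch 46.7435297491172 y 0.0012797947762266115
[291 143]
[283 233]
```

View pics/up.png

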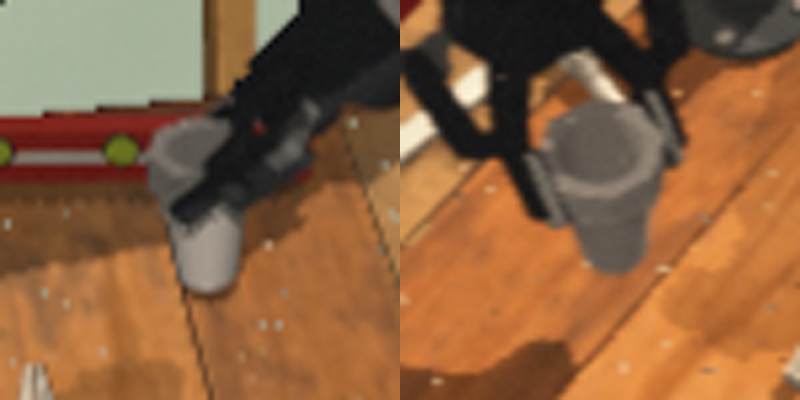

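The two crops show the sleeve near upright in the jaws: mouth at about (200,143) and bottom (209,275) in the left crop, mouth (606,148) and bottom (613,258) in the right. I'll compare this with a true vertical by projection.

Run:
```python
from fit import *
import pickle
np.set_printoptions(precision=2,suppress=True)
x,M,a,b=pickle.load(open('up.pkl','rb'));G=x+5*M[:,2]
d=np.array([.935,-.354,0]);l=np.array([.354,.935,0])
def big(F,c,off):
    r=(c[0]-37,c[1]-30,75,75);im=F['frame'];s=seg(F,r,lambda im:(im.max(2)-im.min(2)<0.25*im.max(2))&(im.max(2)>95))
    x,y,w,h=off;m=np.zeros_like(s);m[y*S:(y+h)*S,x*S:(x+w)*S]=1;s&=m
    n,l_,st,_=cv2.connectedComponentsWithStats(s.astype(np.uint8));return s
def pose(p):  # lateral px3, tilt toward d and l
    z=np.array([0,0,1])+p[3]*d+p[4]*l;z/=np.linalg.norm(z);xx=np.cross(l,z);xx/=np.linalg.norm(xx)
    T=np.eye(4);T[:3,:3]=np.c_[xx,np.cross(z,xx),z];T[:3,3]=G+np.array(p[:3])-69*z;return T
for t in(-.1,0,.1):
    o=[]
    for f,c in((a,(291,143)),(b,(283,233))):
        T=pose([0,0,0,t,0]);u=proj(f,[(T@[0,0,80,1])[:3],(T@[0,0,0,1])[:3]]);o.append(((u-np.array(c)+[37,30])*5.33).round().tolist())
    print(t,o)
```

```text
-0.1 [[[198.0, 147.0], [216.0, 271.0]], [[199.0, 150.0], [199.0, 241.0]]]
0 [[[200.0, 147.0], [203.0, 271.0]], [[197.0, 148.0], [207.0, 251.0]]]
0.1 [[[202.0, 147.0], [191.0, 269.0]], [[196.0, 147.0], [214.0, 260.0]]]
```

Emit:
carry_out(
  increments=[
    [1, [0, 0, -1], [0, 0, 0]],
    [1, [0, 0, -2], [0, 0, 0]],
    [1, [0, 0, -3], [0, 0, 0]],
    [1, [0, 0, -3.8], [0, 0, 0]],
    [1, [0, 0, -4.3], [0, 0, 0]],
    [1, [0, 0, -4.5], [0, 0, 0]],
    [1, [0, 0, -4.6], [0, 0, 0]],
    [1, [0, 0, -4.7], [0, 0, 0]],
    [1, [0, 0, -4.8], [0, 0, 0]],
    [1, [0, 0, -4.8], [0, 0, 0]],
  ],
)

```text
clock: 15.35
eef_pos: [518.4, 231.8, 74.2]
eef_rot: [-0.361, 0.168, 0.915, 0.067]
contact_force: [0.1, -0.1, -2.1]
grip_width: 55.2
gripper_force: 64.1
```

Run:
```python
from h import *
s=env.sense();print(s['eef_pos'],s['contact_force'],s['ft_torque'])
```

```text
[518.390445   231.78885244  74.1554666 ] [ 0.08288124 -0.12850525 -2.05001156] [-0.37731792 -0.92216222  0.01192681]
```

No contact yet, so I go down another few mm slowly.

Emit:
carry_out(
  increments=[
    [1, [0, 0, -0.05], [0, 0, 0]],
    [1, [0, 0, -0.1], [0, 0, 0]],
    [1, [0, 0, -0.15], [0, 0, 0]],
    [1, [0, 0, -0.2], [0, 0, 0]],
    [1, [0, 0, -0.25], [0, 0, 0]],
    [1, [0, 0, -0.3], [0, 0, 0]],
    [1, [0, 0, -0.3], [0, 0, 0]],
    [1, [0, 0, -0.3], [0, 0, 0]],
    [1, [0, 0, -0.3], [0, 0, 0]],
    [1, [0, 0, -0.3], [0, 0, 0]],
  ],
)

```text
clock: 16.6
eef_pos: [518.3, 231.9, 71.6]
eef_rot: [-0.361, 0.168, 0.915, 0.067]
contact_force: [-1.0, -2.5, 4.3]
grip_width: 55.1
gripper_force: 64.6
```

Emit:
carry_out(
  increments=[
    [0.25, [0, 0, 0], [0, 0, 0]],
    [0.2, [0, 0, 0], [0, 0, 0]],
    [0.1, [0, 0, 0], [0, 0, 0]],
    [0, [0, 0, 0], [0, 0, 0]],
    [0, [0.6, -0.25, 0.7], [0, 0, 0]],
    [0, [1.9, -0.75, 2.2], [0, 0, 0]],
    [0, [3.8, -1.5, 4.4], [0, 0, 0]],
    [0, [6.4, -2.5, 7.3], [0, 0, 0]],
    [0, [7.7, -3, 11], [0, 0, 0]],
    [0, [7.7, -3, 14], [0, 0, 0]],
  ],
)

```text
clock: 17.85
eef_pos: [596.5, 201.5, 213.0]
eef_rot: [-0.36, 0.169, 0.915, 0.068]
contact_force: [0.9, 0.3, -0.6]
grip_width: 85.3
gripper_force: 0.0
```

Run:
```python
from fit import *
from step import *
import pickle
a=grab('side');b=grab('scene');pickle.dump((a,b),open('st.pkl','wb'))
c=np.array([515.5,233,40]);im=[]
for f in(a,b):
    u=proj(f,c)[0].astype(int);T=up([515.5,233]);print(u,((proj(f,[(T@[0,0,80,1])[:3],(T@[0,0,0,1])[:3]])-u+[37,37])*5.33).round())
    im.append(cv2.resize(f['frame'][u[1]-37:u[1]+38,u[0]-37:u[0]+38],(400,400),interpolation=cv2.INTER_CUBIC))
cv2.imwrite('pics/st.png',np.hstack(im)[:,:,::-1])
s=env.sense();print(s['joints'],s['eef_pos'],s['grip_width'])
for F,nm in((a,'side'),(b,'scene')):
    u=proj(F,c)[0].astype(int);r=(u[0]-20,u[1]-20,40,42);sg=seg(F,r,grey)
    n,l,st,_=cv2.connectedComponentsWithStats(sg.astype(np.uint8));m=cv2.morphologyEx((l==1+st[1:,4].argmax()).astype(np.uint8),cv2.MORPH_CLOSE,np.ones((25,25)))>0
    print(nm,fit([(F,r,m)],SLEEVE,up,[515.5,233],[4,4]))
# plan toward centre, above
CX=np.array([557.8,-201.5])
for yaw in(1.2,1.57,2.0,0.5,2.8):
    V=R.from_matrix(ori(yaw,0)); j=s['joints'];o=[]
    for x in ([570,60,280],[557.8,-201.5,200],[557.8,-201.5,150]):
        y,M=fk(j,p,S);j=leg(j,y,M,np.array(x,float),V,ramp=9);y,M=fk(j,p,S);o.append((round(np.linalg.norm(y-x)),round((V*M.inv()).magnitude(),2)))
    print(yaw,o,j)
```

```text
[292 166] [[196. 138.]
 [199. 255.]]
[284 252] [[197. 150.]
 [206. 246.]]
[ 0.28  1.06 -1.    1.23  0.23  1.69  0.58] [595.96 203.12 215.59] 85.22240787217832
side (array([516.4 , 234.38]), np.float64(0.11816521645719197))
scene (array([518.66, 227.73]), np.float64(0.23082309281237964))
1.2 [(0, 0.0), (0, 0.0), (0, 0.0)] [ 0.59  0.57 -0.47  1.81  0.33  0.85 -0.34]
1.57 [(0, 0.0), (0, 0.0), (0, 0.0)] [ 0.66  0.59 -0.57  1.81  0.41  0.87 -0.04]
2.0 [(0, 0.0), (0, 0.0), (0, 0.0)] [ 0.75  0.62 -0.7   1.81  0.5   0.9   0.3 ]
0.5 [(2, 0.42), (0, 0.0), (0, 0.0)] [ 0.48  0.54 -0.31  1.81  0.22  0.82 -0.94]
2.8 [(0, 0.0), (0, 0.0), (0, 0.0)] [ 0.89  0.72 -0.96  1.81  0.7   0.99  0.93]
```

View pics/st.png

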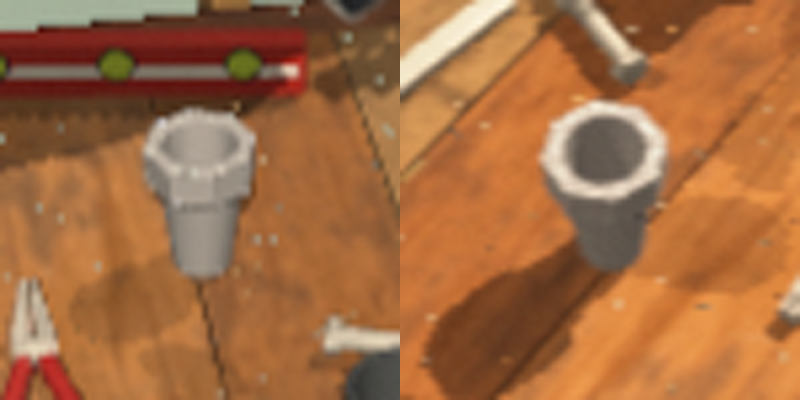

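The sleeve stands upright on its own: left crop mouth (199,145), bottom (203,268); right crop mouth (604,148), bottom (611,262). Now to the centre.

Run:
```python
from step import *
plan([575,0,260],R.from_matrix(ori(1.2,0)))
```

```text
t 17.95 j [ 0.28  1.06 -1.    1.23  0.23  1.69  0.58] at [596.  203.1 215.6] w 85.2
shift cm [ -2.096 -20.312   4.441] turn [-0.76  -0.331 -1.499] 1.7132183950858932
sim j [ 0.34   0.421 -0.576  1.753  0.26   1.044 -0.636] err [-51.065  47.994  10.92 ] 0.0007148428399164877
```

Emit:
carry_out(
  increments=[
    [0, [-0.2, -1, 1], [-0.076, -0.033, -0.15]],
    [0, [-0.4, -3, 2], [-0.152, -0.066, -0.3]],
    [0, [-0.6, -5, 3], [-0.228, -0.099, -0.45]],
    [0, [-0.8, -7, 4], [-0.304, -0.132, -0.6]],
    [0, [-1, -9, 4.4], [-0.38, -0.165, -0.75]],
    [0, [-1.2, -11, 4.4], [-0.456, -0.199, -0.9]],
    [0, [-1.4, -13.5, 4.4], [-0.532, -0.232, -1.05]],
    [0, [-1.6, -16, 4.4], [-0.608, -0.265, -1.2]],
    [0, [-1.8, -18, 4.4], [-0.684, -0.298, -1.35]],
    [0, [-2.1, -20.3, 4.4], [-0.76, -0.331, -1.5]],
  ],
)

```text
clock: 19.2
eef_pos: [573.0, -1.6, 254.7]
eef_rot: [-0.001, 0.828, 0.561, 0.0]
contact_force: [-0.4, -0.7, -0.1]
grip_width: 85.6
gripper_force: 0.0
```

Run:
```python
from step import *
j=plan([545,-195,230],R.from_matrix(ori(1.2,0)))
```

```text
t 19.2 j [ 0.42  0.42 -0.61  1.77  0.27  1.04 -0.67] at [573.   -1.6 254.7] w 85.6
shift cm [ -2.798 -19.343  -2.469] turn [-0.002 -0.001  0.008] 0.008101922501703744
sim j [ 0.685  0.465 -0.589  1.775  0.302  0.993 -0.329] err [ 5.094 30.127 -5.327] 1.2736359695576788e-07
```

Emit:
carry_out(
  increments=[
    [0, [-0.3, -4, -0.5], [0, 0, 0]],
    [0, [-0.6, -8, -1], [0, 0, 0]],
    [0, [-0.9, -12, -1.5], [0, 0, 0]],
    [0, [-1.2, -16, -2], [0, 0, 0]],
    [0, [-1.4, -19, -2.5], [0, 0, 0]],
    [0, [-1.5, -20, -2.5], [0, 0, 0]],
    [0, [-1.5, -20, -2.5], [0, 0, 0]],
    [0, [-1.5, -20, -2.5], [0, 0, 0]],
    [0, [-1.5, -20, -2.5], [0, 0, 0]],
    [0, [-1.5, -20, -2.5], [0, 0, 0]],
  ],
)

```text
clock: 20.45
eef_pos: [559.6, -200.3, 230.3]
eef_rot: [-0.002, 0.826, 0.564, 0.001]
contact_force: [0.7, -0.7, 0.9]
grip_width: 85.9
gripper_force: 0.0
```

Run:
```python
from fit import *
import pickle
np.set_printoptions(precision=2,suppress=True)
f=grab('wrist','w2.png');pickle.dump(f,open('w2.pkl','wb'));s=env.sense();print(s['eef_pos'],s['eef_rot'])
M=up([557.8,-201.5]);M[2,3]=2
print(proj(f,[(M@[0,0,z,1])[:3] for z in(65,83,89)]))
```

```text
[ 559.51 -200.55  230.31] [-0.    0.83  0.56  0.  ]
[[314.43 191.18]
 [314.29 196.38]
 [314.23 198.26]]
```

View pics/w2.png

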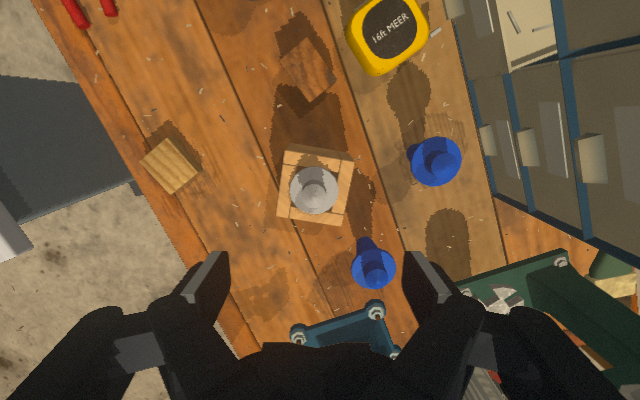

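The wrist view shows the grey centre in its rest at (313,190), with blue decoys at (373,265) and (436,161). I'll work out its exact position and the finger clearances.

Run:
```python
from fit import *
import pickle
np.set_printoptions(precision=2,suppress=True)
f=pickle.load(open('w2.pkl','rb'))
def up2(x): M=up(x);M[2,3]=2;return M
r=(284,158,60,62)
for th in(.15,.22):
    sg=seg(f,r,lambda im:(im.max(2)-im.min(2)<th*im.max(2))&(im.max(2)>60))
    n,l,st,_=cv2.connectedComponentsWithStats(sg.astype(np.uint8));m=cv2.morphologyEx((l==1+st[1:,4].argmax()).astype(np.uint8),cv2.MORPH_CLOSE,np.ones((25,25)))>0
    print(fit([(f,r,m)],CEN,up2,[557.8,-201.5],[4,4]))
for uv in((373,267),(436,161)):
    P=onz(f,uv,62);v=P[:2]-[557.8,-201.5];yl=np.array([.93,-.36]);print('decoy flange',P,'along y',v@yl,'along x',v@np.array([.36,.93]))
```

```text
(array([ 598.3, -269.5]), np.float64(1.0))
(array([ 557.28, -201.46]), np.float64(0.09128281371749976))
decoy flange [ 585.22 -305.32   62.  ] along y 62.87800289065203 along x -86.68361637942114
decoy flange [ 678.25 -217.44   62.  ] along y 117.75843944473523 along x 28.543434613502658
```

Emit:
carry_out(
  increments=[
    [0, [0, 0, -2], [0, 0, 0]],
    [0, [-0.1, 0, -4.5], [0, 0, 0]],
    [0, [-0.2, -0.1, -7], [0, 0, 0]],
    [0, [-0.2, -0.1, -9.5], [0, 0, 0]],
    [0, [-0.2, -0.1, -11.5], [0, 0, 0]],
    [0, [-0.2, -0.1, -12.8], [0, 0, 0]],
    [0.2, [-0.2, -0.1, -13.5], [0, 0, 0]],
    [0.3, [-0.2, -0.1, -13.5], [0, 0, 0]],
    [0.4, [-0.2, -0.1, -13.5], [0, 0, 0]],
    [0.4, [-0.2, -0.1, -13.5], [0, 0, 0]],
  ],
)

```text
clock: 21.75
eef_pos: [557.8, -202.3, 95.9]
eef_rot: [-0.001, 0.826, 0.563, 0.001]
contact_force: [-0.4, 0.0, -0.2]
grip_width: 51.3
gripper_force: 0.0
```

Run:
```python
from h import *
s=env.sense();print(s['eef_pos'],s['contact_force'],s['grip_width'],s['clock'],s['eef_rot'])
```

```text
[ 557.77322482 -202.30920219   95.88371882] [-0.3950331   0.04848321 -0.18676132] 51.275322524241886 21.75 [-0.00142822  0.82634229  0.56316531  0.00110554]
```

Emit:
carry_out(
  increments=[
    [0.5, [0, 0.08, -0.25], [0, 0, 0]],
    [0.6, [0, 0.08, -0.25], [0, 0, 0]],
    [1, [0, 0.08, -0.25], [0, 0, 0]],
    [1, [0, 0.08, -0.25], [0, 0, 0]],
    [1, [0, 0.08, -0.25], [0, 0, 0]],
    [1, [0, 0.08, 0.2], [0, 0, 0]],
    [1, [0, 0.08, 1.5], [0, 0, 0]],
    [1, [0, 0.08, 4], [0, 0, 0]],
    [1, [0, 0.08, 7.5], [0, 0, 0]],
    [1, [0, 0.08, 12], [0, 0, 0]],
  ],
  grip_force=50,
)

```text
clock: 23.0
eef_pos: [556.7, -201.2, 216.1]
eef_rot: [-0.003, 0.826, 0.563, 0.0]
contact_force: [1.7, -0.2, -2.5]
grip_width: 22.0
gripper_force: 49.1
```

Run:
```python
from step import *
j=plan([517,150,225],R.from_matrix(ori(1.2,0)))
s=env.sense();print(s['contact_force'],s['gripper_force'])
```

```text
t 23.0 j [ 0.71  0.48 -0.55  1.76  0.29  0.99 -0.32] at [ 556.7 -201.2  216.1] w 22.0
shift cm [-3.973 35.118  0.891] turn [-0.005 -0.002  0.003] 0.006338406881093468
sim j [ 0.111  0.419 -0.635  1.867  0.3    0.953 -0.966] err [13.414 28.188 -5.847] 6.765045397564909e-07
[ 1.653 -0.168 -2.521] 49.14633370935917
```

Emit:
carry_out(
  increments=[
    [1, [-0.2, 2, 0.5], [0, 0, 0]],
    [1, [-0.6, 6.5, 1], [0, 0, 0]],
    [1, [-1.1, 12, 1], [0, 0, 0]],
    [1, [-1.6, 17.5, 1], [0, 0, 0]],
    [1, [-2.1, 23, 1], [0, 0, 0]],
    [1, [-2.6, 28.5, 1], [0, 0, 0]],
    [1, [-3.1, 34, 1], [0, 0, 0]],
    [1, [-3.6, 39.5, 1], [0, 0, 0]],
    [1, [-3.9, 42.5, 1], [0, 0, 0]],
    [1, [-4, 43.3, 1], [0, 0, 0]],
  ],
)

```text
clock: 24.25
eef_pos: [515.3, 234.6, 224.6]
eef_rot: [-0.003, 0.825, 0.565, 0.0]
contact_force: [-0.4, -0.0, -2.5]
grip_width: 22.2
gripper_force: 49.3
```

Run:
```python
from fit import *
import pickle
np.set_printoptions(precision=2,suppress=True)
f=grab('wrist');pickle.dump(f,open('w3.pkl','wb'));s=env.sense();print(s['eef_pos'],s['eef_rot'],s['grip_width'],s['contact_force'])
print(proj(f,[[517,232,80],[517,232,58],[517,232,0]]))
im=f['frame'].copy()
C2=R.from_quat(s['eef_rot'][[1,2,3,0]]).as_matrix()
print('shank end px',proj(f,s['eef_pos']+91*C2[:,2]))
cv2.imwrite('pics/w3.png',cv2.resize(im[110:310,200:440],None,fx=3,fy=3,interpolation=cv2.INTER_CUBIC)[:,:,::-1])
```

```text
[515.68 233.95 224.59] [-0.    0.83  0.56  0.  ] 22.0964453442339 [-0.21  1.26 -1.89]
[[318.67 196.58]
 [318.57 190.27]
 [318.37 177.29]]
shank end px [[315.91 214.91]]
```

View pics/w3.png

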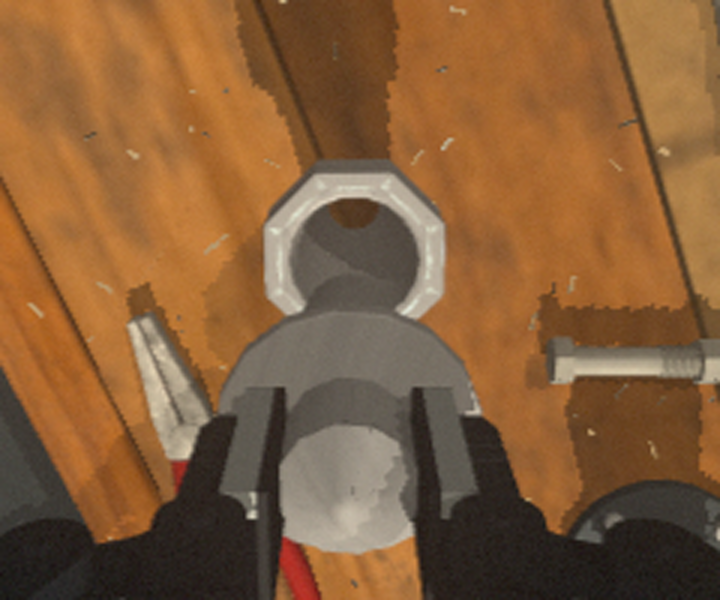

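The crop shows the sleeve's octagonal mouth centred at crop (354,256), which is pixel (318.1,195.3), with flats parallel to the pads. The held centre hangs straight, shank end at about crop (351,315).

Run:
```python
from fit import *
import pickle
np.set_printoptions(precision=2,suppress=True)
f=pickle.load(open('w3.pkl','rb'));P=onz(f,(318.1,195.3),80);s=env.sense();print(P,P-s['eef_pos'],s['eef_pos'])
print('by shank', onz(f,(200+351.5/3,110+315/3),s['eef_pos'][2]-91))
```

```text
[516.95 233.34  80.  ] [   1.28   -0.61 -144.59] [515.68 233.95 224.59]
by shank [516.3  233.96 133.59]
```

Emit:
carry_out(
  increments=[
    [1, [0.1, -0.06, -2], [0, 0, 0]],
    [1, [0.12, -0.06, -4], [0, 0, 0]],
    [1, [0.12, -0.06, -5.5], [0, 0, 0]],
    [1, [0.12, -0.06, -7], [0, 0, 0]],
    [1, [0.12, -0.06, -8.2], [0, 0, 0]],
    [1, [0.12, -0.06, -9.2], [0, 0, 0]],
    [1, [0.12, -0.06, -10], [0, 0, 0]],
    [1, [0.12, -0.06, -10.4], [0, 0, 0]],
    [1, [0.12, -0.06, -10.6], [0, 0, 0]],
    [1, [0.12, -0.06, -10.6], [0, 0, 0]],
  ],
)

```text
clock: 25.55
eef_pos: [518.4, 231.2, 119.2]
eef_rot: [-0.002, 0.826, 0.563, 0.001]
contact_force: [-0.5, 0.5, -2.0]
grip_width: 22.2
gripper_force: 49.2
```

Emit:
carry_out(
  increments=[
    [1, [-0.1, 0.15, 0], [0, 0, 0]],
    [1, [-0.1, 0.15, -0.1], [0, 0, 0]],
    [1, [-0.1, 0.15, -0.2], [0, 0, 0]],
    [1, [-0.1, 0.15, -0.3], [0, 0, 0]],
    [1, [-0.1, 0.15, -0.4], [0, 0, 0]],
    [1, [-0.1, 0.15, -0.5], [0, 0, 0]],
    [1, [-0.1, 0.15, -0.55], [0, 0, 0]],
    [1, [-0.1, 0.15, -0.6], [0, 0, 0]],
    [1, [-0.1, 0.15, -0.6], [0, 0, 0]],
    [1, [-0.1, 0.15, -0.6], [0, 0, 0]],
  ],
)

```text
clock: 26.8
eef_pos: [517.5, 232.5, 113.1]
eef_rot: [-0.002, 0.826, 0.563, 0.001]
contact_force: [-0.6, -0.4, -2.1]
grip_width: 21.8
gripper_force: 49.3
```

Run:
```python
from h import *
s=env.sense();print(s['eef_pos'],s['contact_force'],s['ft_torque'],s['clock'])
```

```text
[517.49983994 232.54980129 113.13949713] [-0.60168041 -0.35248125 -2.11194001] [-0.00558365  0.0473538  -0.0344107 ] 26.8
```

Emit:
carry_out(
  increments=[
    [1, [0, 0, -0.05], [0, 0, 0]],
    [1, [0, 0, -0.1], [0, 0, 0]],
    [1, [0, 0, -0.13], [0, 0, 0]],
    [1, [0, 0, -0.16], [0, 0, 0]],
    [1, [0, 0, -0.19], [0, 0, 0]],
    [1, [0, 0, -0.22], [0, 0, 0]],
    [1, [0, 0, -0.25], [0, 0, 0]],
    [1, [0, 0, -0.25], [0, 0, 0]],
    [1, [0, 0, -0.25], [0, 0, 0]],
    [1, [0, 0, -0.25], [0, 0, 0]],
  ],
)

```text
clock: 28.05
eef_pos: [517.6, 232.7, 110.9]
eef_rot: [-0.002, 0.826, 0.563, 0.001]
contact_force: [-2.1, -0.4, 1.8]
grip_width: 21.7
gripper_force: 49.7
```

Emit:
carry_out(
  increments=[
    [0.6, [0, 0, 0], [0, 0, 0]],
    [0.4, [0, 0, 0], [0, 0, 0]],
    [0.2, [0, 0, 0], [0, 0, 0]],
    [0, [0, 0, 0], [0, 0, 0]],
    [0, [0, 0, 0], [0, 0, 0]],
    [0, [0, 0, 0], [0, 0, 0]],
    [0, [0, 0, 0], [0, 0, 0]],
    [0, [0, 0, 0], [0, 0, 0]],
    [0, [0, 0, 0.5], [0, 0, 0]],
    [0, [0, 0, 1], [0, 0, 0]],
  ],
)

```text
clock: 29.3
eef_pos: [517.6, 232.6, 121.1]
eef_rot: [-0.002, 0.826, 0.563, 0.001]
contact_force: [-0.1, 1.2, 1.3]
grip_width: 85.5
gripper_force: 0.0
```

Run:
```python
from fit import *
import pickle
np.set_printoptions(precision=2,suppress=True)
s=env.sense();print(s['eef_pos'],s['contact_force'],s['grip_width'])
a=grab('side');b=grab('scene');A=pickle.load(open('scene.pkl','rb'));B=pickle.load(open('side.pkl','rb'));a0,b0=pickle.load(open('st.pkl','rb'))
# socket rim: fit cup silhouette in first pictures
for F,r,x in((B,(312,188,38,26),[581.5,31]),(A,(297,177,30,22),[579,30.5])):
    sg=seg(F,r,lambda im:im.max(2)<85)
    n,l,st,_=cv2.connectedComponentsWithStats(sg.astype(np.uint8));m=cv2.morphologyEx((l==1+st[1:,4].argmax()).astype(np.uint8),cv2.MORPH_CLOSE,np.ones((41,41)))>0
    print('cup',fit([(F,r,m)],[np.r_[ring(73,58),ring(8,46)]],up,x,[4,4]))
# nested centre top: tip pixel expected
for F in(a,b):
    T=up([517,233]);T[2,3]=20;u=proj(F,[(T@[0,0,z,1])[:3] for z in(62,89)]);print(u)
```

```text
[517.62 232.63 121.1 ] [-0.13  1.21  1.32] 85.52795104270378
cup (array([578.51,  25.12]), np.float64(0.04163705530705238))
cup (array([578.57,  32.36]), np.float64(0.10291448164582492))
[[292.25 154.17]
 [292.05 146.28]]
[[283.51 242.4 ]
 [282.88 235.87]]
```

Emit:
carry_out(
  increments=[
    [0, [0, 0, 3], [0, 0, 0]],
    [0, [0, 0, 7], [0, 0, 0]],
    [0, [1, -3, 10], [0, 0, 0]],
    [0, [2.5, -8, 11], [0, 0, 0]],
    [0, [4, -13, 11], [0, 0, 0]],
    [0, [5.5, -18, 11], [0, 0, 0]],
    [0, [6.2, -20.2, 11], [0, 0, 0]],
    [0, [6.2, -20.2, 11], [0, 0, 0]],
    [0, [6.2, -20.2, 11], [0, 0, 0]],
    [0, [6.2, -20.2, 11], [0, 0, 0]],
  ],
)

```text
clock: 30.65
eef_pos: [579.2, 32.4, 230.8]
eef_rot: [-0.002, 0.826, 0.564, 0.001]
contact_force: [0.2, 0.5, -0.3]
grip_width: 85.9
gripper_force: 0.0
```

Run:
```python
from fit import *
import pickle
np.set_printoptions(precision=2,suppress=True)
f=grab('wrist','w4.png');s=env.sense();print(s['eef_pos'],s['eef_rot']);pickle.dump(f,open('w4.pkl','wb'))
g=grab('side','side4.png');b=grab('scene','scene4.png');pickle.dump((g,b),open('nest.pkl','wb'))
SOC=[np.r_[ring(0,84,40),ring(8,84,40)],np.r_[ring(73,58,40),ring(8,46,40)]]
c=proj(f,[580,31,40])[0].astype(int);r=(c[0]-62,c[1]-62,124,124);print(c)
for th,mx in((.3,110),(.35,130),(.25,100)):
    sg=seg(f,r,lambda im:(im.max(2)-im.min(2)<th*im.max(2))&(im.max(2)<mx))
    n,l,st,_=cv2.connectedComponentsWithStats(sg.astype(np.uint8));k=1+st[1:,4].argmax();m=cv2.morphologyEx((l==k).astype(np.uint8),cv2.MORPH_CLOSE,np.ones((61,61)))>0
    print(st[k]/S,fit([(f,r,m)],SOC,up,[580,31],[4,4]))
# nested centre: grey silhouettes of sleeve+centre in side and scene
def nest(x):
    T=up(x[:2]);return T
for F,nm in((g,'side'),(b,'scene')):
    u=proj(F,[517,233,50])[0].astype(int);r=(u[0]-20,u[1]-26,40,52);sg=seg(F,r,grey)
    n,l,st,_=cv2.connectedComponentsWithStats(sg.astype(np.uint8));m=cv2.morphologyEx((l==1+st[1:,4].argmax()).astype(np.uint8),cv2.MORPH_CLOSE,np.ones((25,25)))>0
    for dz in (18,20,22,25,30): print(nm,dz,fit([(F,r,m)],SLEEVE+[q+[0,0,dz] for q in CEN],up,[517,233],[3,3]))
```

```text
[579.21  32.23 230.82] [-0.    0.83  0.56  0.  ]
[317 183]
[   29.25    20.25    69.38    77.38 28163.25] (array([581.62,  31.26]), np.float64(0.0875079678368187))
[   29.12    20.12    69.5     77.88 32660.75] (array([581.72,  31.93]), np.float64(0.055620803179609934))
[   29.38    20.5     69.      76.25 16558.62] (array([582.03,  32.81]), np.float64(0.9274826317940336))
side 18 (array([517.04, 234.32]), np.float64(0.12260562893299219))
side 20 (array([517.34, 233.74]), np.float64(0.1381992946545882))
side 22 (array([517.36, 233.67]), np.float64(0.15897932369822282))
side 25 (array([516.69, 231.83]), np.float64(0.19314017011271697))
side 30 (array([517.34, 233.7 ]), np.float64(0.25053592420994397))
scene 18 (array([517.94, 228.22]), np.float64(0.2580472103004292))
scene 20 (array([518.41, 227.53]), np.float64(0.2610157367668097))
scene 22 (array([518.37, 227.62]), np.float64(0.26974248927038624))
scene 25 (array([518.89, 227.98]), np.float64(0.2975321888412017))
scene 30 (array([517.97, 227.59]), np.float64(0.3517882689556509))
```

Emit:
carry_out(
  increments=[
    [0, [-1.5, 5, 0], [0, 0, 0]],
    [0, [-3, 10, 0], [0, 0, 0]],
    [0, [-4.5, 15, 0], [0, 0, 0]],
    [0, [-5.8, 19, 0], [0, 0, 0]],
    [0, [-6.2, 20.1, -1], [0, 0, 0]],
    [0, [-6.2, 20.1, -4], [0, 0, 0]],
    [0, [-6.2, 20.1, -7], [0, 0, 0]],
    [0, [-6.2, 20.1, -8.5], [0, 0, 0]],
    [0, [-6.2, 20.1, -8.5], [0, 0, 0]],
    [0, [-6.2, 20.1, -8.5], [0, 0, 0]],
  ],
)

```text
clock: 32.05
eef_pos: [518.2, 231.7, 146.6]
eef_rot: [-0.002, 0.826, 0.563, 0.002]
contact_force: [-0.0, -0.1, 0.4]
grip_width: 85.1
gripper_force: 0.0
```

Run:
```python
from h import *
s=env.sense();print(s['eef_pos'],s['eef_rot'],s['contact_force'],s['clock'])
```

```text
[518.2420221  231.73749235 146.59383032] [-0.00181932  0.8264032   0.56307383  0.00151754] [-0.03839652 -0.06213042  0.40247808] 32.05
```

Emit:
carry_out(
  increments=[
    [0, [-0.1, 0.15, -1], [0, 0, 0]],
    [0, [-0.1, 0.15, -2.5], [0, 0, 0]],
    [0, [-0.1, 0.15, -4], [0, 0, 0]],
    [0, [-0.1, 0.15, -5.3], [0, 0, 0]],
    [0, [-0.1, 0.15, -6], [0, 0, 0]],
    [0, [-0.1, 0.15, -6], [0, 0, 0]],
    [0, [-0.1, 0.15, -6], [0, 0, 0]],
    [0.1, [-0.1, 0.15, -6], [0, 0, 0]],
    [0.2, [-0.1, 0.15, -6], [0, 0, 0]],
    [0.25, [-0.1, 0.15, -6], [0, 0, 0]],
  ],
)

```text
clock: 33.3
eef_pos: [516.7, 233.0, 85.9]
eef_rot: [-0.002, 0.826, 0.563, 0.001]
contact_force: [0.0, -0.3, -0.1]
grip_width: 64.2
gripper_force: 0.0
```

Run:
```python
from h import *
s=env.sense();print(s['eef_pos'],s['eef_rot'],s['contact_force'],s['clock'],s['grip_width'])
```

```text
[516.66144958 233.02463642  85.89072438] [-0.00189782  0.82634674  0.56315774  0.00091241] [ 0.00271915 -0.27779163 -0.07151415] 33.3 64.1702429899508
```

Emit:
carry_out(
  increments=[
    [0.4, [0, 0, 0], [0, 0, 0]],
    [1, [0, 0, 0], [0, 0, 0]],
    [1, [0, 0, 0], [0, 0, 0]],
    [1, [0, 0, 0], [0, 0, 0]],
    [1, [0, 0, 0.2], [0, 0, 0]],
    [1, [0, 0, 1], [0, 0, 0]],
    [1, [0, 0, 3], [0, 0, 0]],
    [1, [0, 0, 6], [0, 0, 0]],
    [1, [0, 0, 9], [0, 0, 0]],
    [1, [0, 0, 10], [0, 0, 0]],
  ],
  grip_force=70,
)

```text
clock: 34.55
eef_pos: [517.5, 233.7, 188.5]
eef_rot: [-0.001, 0.826, 0.563, 0.003]
contact_force: [0.1, 0.6, -3.9]
grip_width: 54.5
gripper_force: 75.0
```

Run:
```python
from h import *
s=env.sense();print(s['eef_pos'],s['eef_rot'],s['contact_force'],s['ft_torque'],s['grip_width'],s['gripper_force'],(np.array([581.7,31.7,186])-s['eef_pos'])/10)
```

```text
[517.47536078 233.70816667 188.45821428] [-0.0014925   0.82630433  0.56321485  0.00282012] [ 0.11170549  0.56376652 -3.93062745] [ 0.0612092  -0.02227068 -0.02182637] 54.48853926941697 74.9931154679507 [  6.42246392 -20.20081667  -0.24582143]
```

Emit:
carry_out(
  increments=[
    [1, [0.5, -1.5, 0], [0, 0, 0]],
    [1, [1.5, -4.7, 0], [0, 0, 0]],
    [1, [2.6, -8.2, 0], [0, 0, 0]],
    [1, [3.8, -12, 0], [0, 0, 0]],
    [1, [4.9, -15.5, 0], [0, 0, 0]],
    [1, [5.9, -18.5, 0], [0, 0, 0]],
    [1, [6.4, -20, 0], [0, 0, 0]],
    [1, [6.4, -20.2, 0], [0, 0, 0]],
    [1, [6.4, -20.2, 0], [0, 0, 0]],
    [1, [6.4, -20.2, 0], [0, 0, 0]],
  ],
)

```text
clock: 35.8
eef_pos: [580.1, 32.7, 185.7]
eef_rot: [-0.002, 0.826, 0.564, 0.001]
contact_force: [-0.1, 0.5, -4.0]
grip_width: 54.0
gripper_force: 74.8
```

Run:
```python
from fit import *
np.set_printoptions(precision=2,suppress=True)
s=env.sense();print(s['eef_pos'],s['eef_rot'],s['grip_width']);g=grab('side');b=grab('scene')
# check held pair: offset from TCP xy, in both cams relative to socket in same cam
x0=s['eef_pos'][:2]
for F,nm in((g,'side'),(b,'scene')):
    u=proj(F,[x0[0],x0[1],130])[0].astype(int);r=(u[0]-20,u[1]-18,40,42)
    sg=seg(F,r,lambda im:(im.max(2)-im.min(2)<0.22*im.max(2))&(im.max(2)>95))
    n,l,st,_=cv2.connectedComponentsWithStats(sg.astype(np.uint8));print(nm,u,st[1:][st[1:,4]>1500]/S)
    T=up(x0);T[2,3]=s['eef_pos'][2]-86
    print(' predicted bottom px',(proj(F,ring(0,32)+T[:3,3]).max(0)-r[:2]),proj(F,ring(0,32)+T[:3,3]).min(0)-r[:2])
```

```text
[580.14  32.72 185.73] [-0.    0.83  0.56  0.  ] 53.97520392659847
side [330 182] [[   6.38    0.     33.62   33.75 6044.62]]
 predicted bottom px [26.59 32.41] [13.77 24.08]
scene [308 173] [[  12.25    0.     13.5    18.   1345.25]]
 predicted bottom px [26.75 29.85] [15.38 21.76]
```

Emit:
carry_out(
  increments=[
    [1, [0.15, -0.1, -0.7], [0, 0, 0]],
    [1, [0.15, -0.1, -1.5], [0, 0, 0]],
    [1, [0.15, -0.1, -2.3], [0, 0, 0]],
    [1, [0.15, -0.1, -3.1], [0, 0, 0]],
    [1, [0.15, -0.1, -3.9], [0, 0, 0]],
    [1, [0.15, -0.1, -4.7], [0, 0, 0]],
    [1, [0.15, -0.1, -5.4], [0, 0, 0]],
    [1, [0.15, -0.1, -6], [0, 0, 0]],
    [1, [0.15, -0.1, -6.5], [0, 0, 0]],
    [1, [0.15, -0.1, -6.5], [0, 0, 0]],
  ],
)

```text
clock: 37.15
eef_pos: [581.8, 30.0, 120.3]
eef_rot: [-0.002, 0.826, 0.563, 0.0]
contact_force: [0.4, -0.5, -4.4]
grip_width: 54.3
gripper_force: 74.9
```

Run:
```python
from h import *
np.set_printoptions(precision=2,suppress=True)
s=env.sense();print(s['eef_pos'],s['contact_force'],s['ft_torque'],s['grip_width'])
```

```text
[581.82  30.03 120.28] [ 0.43 -0.47 -4.38] [-0.04  0.02 -0.01] 54.2815135632825
```

Emit:
carry_out(
  increments=[
    [1, [0, 0.15, 0], [0, 0, 0]],
    [1, [0, 0.15, -0.2], [0, 0, 0]],
    [1, [0, 0.15, -0.4], [0, 0, 0]],
    [1, [0, 0.15, -0.6], [0, 0, 0]],
    [1, [0, 0.15, -0.8], [0, 0, 0]],
    [1, [0, 0.15, -1], [0, 0, 0]],
    [1, [0, 0.15, -1.15], [0, 0, 0]],
    [1, [0, 0.15, -1.3], [0, 0, 0]],
    [1, [0, 0.15, -1.3], [0, 0, 0]],
    [1, [0, 0.15, -1.3], [0, 0, 0]],
  ],
)

```text
clock: 38.4
eef_pos: [582.1, 31.6, 107.7]
eef_rot: [-0.002, 0.826, 0.563, 0.001]
contact_force: [0.7, 0.6, -4.8]
grip_width: 54.0
gripper_force: 74.9
```

Run:
```python
from h import *
np.set_printoptions(precision=2,suppress=True)
s=env.sense();print(s['eef_pos'],s['contact_force'],s['ft_torque'],s['grip_width'])
```

```text
[582.11  31.61 107.73] [ 0.67  0.57 -4.85] [ 0.   -0.06 -0.  ] 54.01002669836224
```

Still free. I lower the next 5 mm slowly.

Emit:
carry_out(
  increments=[
    [1, [0, 0, -0.1], [0, 0, 0]],
    [1, [0, 0, -0.2], [0, 0, 0]],
    [1, [0, 0, -0.28], [0, 0, 0]],
    [1, [0, 0, -0.36], [0, 0, 0]],
    [1, [0, 0, -0.42], [0, 0, 0]],
    [1, [0, 0, -0.48], [0, 0, 0]],
    [1, [0, 0, -0.52], [0, 0, 0]],
    [1, [0, 0, -0.55], [0, 0, 0]],
    [1, [0, 0, -0.55], [0, 0, 0]],
    [1, [0, 0, -0.55], [0, 0, 0]],
  ],
)

```text
clock: 39.65
eef_pos: [582.1, 31.5, 102.2]
eef_rot: [-0.002, 0.826, 0.563, 0.001]
contact_force: [1.0, 0.3, -5.1]
grip_width: 54.3
gripper_force: 74.9
```

Run:
```python
from h import *
np.set_printoptions(precision=2,suppress=True)
s=env.sense();print(s['eef_pos'],s['contact_force'],s['ft_torque'],s['grip_width'])
```

```text
[582.07  31.52 102.2 ] [ 0.96  0.28 -5.08] [0.03 0.03 0.02] 54.25998512557571
```

Emit:
carry_out(
  increments=[
    [1, [0, 0, -0.04], [0, 0, 0]],
    [1, [0, 0, -0.08], [0, 0, 0]],
    [1, [0, 0, -0.11], [0, 0, 0]],
    [1, [0, 0, -0.14], [0, 0, 0]],
    [1, [0, 0, -0.16], [0, 0, 0]],
    [1, [0, 0, -0.18], [0, 0, 0]],
    [1, [0, 0, -0.2], [0, 0, 0]],
    [1, [0, 0, -0.2], [0, 0, 0]],
    [1, [0, 0, -0.2], [0, 0, 0]],
    [1, [0, 0, -0.2], [0, 0, 0]],
  ],
)

```text
clock: 40.9
eef_pos: [582.1, 31.6, 101.5]
eef_rot: [-0.002, 0.826, 0.563, 0.001]
contact_force: [-5.0, -0.4, 9.8]
grip_width: 54.3
gripper_force: 76.6
```

Emit:
carry_out(
  increments=[
    [1, [0, 0, 0.05], [0, 0, 0]],
    [0.3, [0, 0, 0.05], [0, 0, 0]],
    [0.2, [0, 0, 0.05], [0, 0, 0]],
    [0.1, [0, 0, 0.05], [0, 0, 0]],
    [0, [0, 0, 0.05], [0, 0, 0]],
    [0, [0, 0, 0.05], [0, 0, 0]],
    [0, [0, 0, 1], [0, 0, 0]],
    [0, [0, 0, 3], [0, 0, 0]],
    [0, [0, 0, 7], [0, 0, 0]],
    [0, [0, 0, 12], [0, 0, 0]],
  ],
)

```text
clock: 42.15
eef_pos: [581.7, 31.6, 222.2]
eef_rot: [-0.002, 0.826, 0.563, 0.001]
contact_force: [0.3, -0.7, 0.3]
grip_width: 85.2
gripper_force: 0.0
```

Run:
```python
from fit import *
import pickle
np.set_printoptions(precision=2,suppress=True)
s=env.sense();print(s['eef_pos'],s['contact_force'],s['grip_width'],s['clock']);g=grab('side','side5.png');b=grab('scene','scene5.png');f=grab('wrist','w5.png')
COL=[SLEEVE[1]]; 
# part visible: collar + centre top, on axis z offset h (sleeve origin z=15 when home)
for F,nm in((g,'side'),(f,'wrist')):
    u=proj(F,[582,31.6,100])[0].astype(int);h=20 if nm=='side' else 62;r=(u[0]-h,u[1]-h,2*h,2*h)
    sg=seg(F,r,lambda im:(im.max(2)-im.min(2)<0.2*im.max(2))&(im.max(2)>95))
    n,l,st,_=cv2.connectedComponentsWithStats(sg.astype(np.uint8));m=cv2.morphologyEx((l==1+st[1:,4].argmax()).astype(np.uint8),cv2.MORPH_CLOSE,np.ones((25,25)))>0
    def pose(z0):
        def q(x):
            T=np.eye(4);T[:3,:3]=R.from_euler('z',-.37).as_matrix();T[:2,3]=x[:2];T[2,3]=z0;return T
        return q
    for z0,dz in((11,20),(15,20),(19,20),(23,20),(15,24),(15,28)): print(nm,z0,dz,fit([(F,r,m)],COL+[q+[0,0,dz] for q in CEN],pose(z0),[582,31.6],[3,3]))
```

```text
[581.7   31.64 222.19] [ 0.28 -0.74  0.25] 85.24523131723825 42.15
side 11 20 (array([582.63,  32.95]), np.float64(0.08068850315927083))
side 15 20 (array([581.16,  28.92]), np.float64(0.0865712833175975))
side 19 20 (array([579.82,  24.36]), np.float64(0.09365240758224998))
side 23 20 (array([578.84,  19.99]), np.float64(0.10283971239741448))
side 15 24 (array([580.65,  28.08]), np.float64(0.13726487036095578))
side 15 28 (array([580.18,  28.1 ]), np.float64(0.19485801438012929))
wrist 11 20 (array([582.1 ,  29.78]), np.float64(0.05076416001255616))
wrist 15 20 (array([582.96,  30.47]), np.float64(0.07892723313256558))
wrist 19 20 (array([583.28,  31.52]), np.float64(0.11110239155598281))
wrist 23 20 (array([583.42,  30.93]), np.float64(0.1440966431892645))
wrist 15 24 (array([582.97,  30.48]), np.float64(0.07927056561574229))
wrist 15 28 (array([582.89,  30.86]), np.float64(0.09327362617959231))
```

```bash
python3 -c "
from station import env
print(env.finish_job())"
```

```text
the job is handed in; nothing more can be done
None
```

I've handed the job in at about 42 s. The sleeve is in the socket with the centre nested in it, both released and the arm clear; camera fits and contact forces agree with both fully home, but only to 1–2 mm.

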